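Stand the lacquered finials on their drying pins

TASK

Put each of the four lacquered glass tree-top finials on the drying base with the disc of its own colour: lower it upright over the pin until its foot rests on the disc, then let go. They are glass: do not drop them or knock any over, and leave the tin and the jar where they are.

Things in the scene. Friction and masses are not known exactly. Their poses are not given: they have to be found in the camera images.
- finial_green: lime-green glass tree-top finial, loose, upright, 110 mm tall, 60 to 130 g, round about z. Hollow bell foot 42 mm high, outer diameter 48 mm at the bottom, 32 at its top (inside 42 mm narrowing to 27, 38 deep, open below). Above it a round ball, 50 mm across at its widest (64 to 76 mm up: grip here, spike between the fingers), then a silver spike. Origin: centre of the foot's underside.
- finial_red: red glass tree-top finial, loose, upright, 110 mm tall, 60 to 130 g, round about z. Hollow bell foot 42 mm high, outer diameter 48 mm at the bottom, 32 at its top (inside 42 mm narrowing to 27, 38 deep, open below). Above it a straight-sided barrel, 46 mm across at its widest (64 to 76 mm up: grip here, spike between the fingers), then a silver spike. Origin: centre of the foot's underside.
- finial_gold: golden-yellow glass tree-top finial, loose, upright, 110 mm tall, 60 to 130 g, round about z. Hollow bell foot 42 mm high, outer diameter 48 mm at the bottom, 32 at its top (inside 42 mm narrowing to 27, 38 deep, open below). Above it a teardrop, 44 mm across at its widest (64 to 76 mm up: grip here, spike between the fingers), then a silver spike. Origin: centre of the foot's underside.
- finial_blue: blue glass tree-top finial, loose, upright, 110 mm tall, 60 to 130 g, round about z. Hollow bell foot 42 mm high, outer diameter 48 mm at the bottom, 32 at its top (inside 42 mm narrowing to 27, 38 deep, open below). Above it a wide spinning-top shape, 54 mm across at its widest (64 to 76 mm up: grip here, spike between the fingers), then a silver spike. Origin: centre of the foot's underside.
- base_green: drying base, fixed on the table: dark 86 mm square plate with an 82 mm lime-green disc on it and an upright steel pin, 8 mm diameter, in the middle. Origin: centre of the underside; z up. Disc top 12 mm, pin top 42 mm above the origin. A finial seated over the pin rests on the disc, its origin 12 mm above this one.
- base_red: drying base, fixed on the table: dark 86 mm square plate with an 82 mm red disc on it and an upright steel pin, 8 mm diameter, in the middle. Origin: centre of the underside; z up. Disc top 12 mm, pin top 42 mm above the origin. A finial seated over the pin rests on the disc, its origin 12 mm above this one.
- base_gold: drying base, fixed on the table: dark 86 mm square plate with an 82 mm golden-yellow disc on it and an upright steel pin, 8 mm diameter, in the middle. Origin: centre of the underside; z up. Disc top 12 mm, pin top 42 mm above the origin. A finial seated over the pin rests on the disc, its origin 12 mm above this one.
- base_blue: drying base, fixed on the table: dark 86 mm square plate with an 82 mm blue disc on it and an upright steel pin, 8 mm diameter, in the middle. Origin: centre of the underside; z up. Disc top 12 mm, pin top 42 mm above the origin. A finial seated over the pin rests on the disc, its origin 12 mm above this one.
- tin: bystander: closed plain pale metal tin, 72 mm diameter, 85 mm tall, loose. Origin: centre of its underside.
- jar: bystander: small white jar with a black lid, 56 mm diameter, 75 mm tall, loose. Origin: centre of its underside.
Mind the look-alikes: they are no part of the job. Leave any brown or turquoise look-alike of the finial_gold alone.

How it is judged:
By the outcome, as a careful person would: the job done as asked, in the order asked, and still so for the second after the job is handed in, with the robot touching nothing.
It also fails if it takes over 112 s, if anything falls off the work surface, if the arm or the gripper's body presses on something with over 40 N, if the wrist force passes 120 N, or if a joint passes its speed limit or range.

ROBOT

A 7-joint arm with a two-finger parallel gripper is mounted at the origin on the work surface. World frame = base frame: x ahead of the robot, y to its left, z up, the work surface at z = 0. Lengths are in m, angles in degrees, forces in N, time in s.
With the tool pointing down it reaches from about 0.425 to 0.875 m from the base axis. Payload 4.7 kg.
Tool frame: the origin (TCP) lies on the front face of the gripper's body, between the roots of the fingers; the fingertips stand 70 mm ahead of it and the grasp point (between the pads) lies 51 mm ahead of it (tip_extent is the distance from the TCP to the fingertips, in m); z points along the fingers, y is the direction in which the jaws open and shut (so a half turn about z gives the same grasp; the last joint's range is limited). The gripper opens to 87 mm and grips with 3 to 60 N. Pads are 19 mm wide; open, the fingers measure 117 mm over their backs; the gripper's body (75 mm by 190 mm) begins 51 mm behind the grasp point.
Start: joints at [77.527, 18.392, -4.016, 83.108, 1.295, 78.541, -3.26], TCP at [0.149, -0.633, 0.292] pointing down, gripper open.
Joint ranges: [-163.93, 163.93], [-17.29, 119.83], [-79.2, 71.16], [3.27, 140.29], [-89.18, 269.18], [5.43, 117.66], [-154.24, 154.24]. Speed limits (degrees/s): [147.25, 147.25, 180, 180, 180, 180, 180].

INTERFACE

Orientations are given as [roll, pitch, yaw] about the fixed x, y, z axes, in that order (R = Rz(yaw) Ry(pitch) Rx(roll)).
In Python, from cell import * gives the robot as it stands.
- The arm moves only by the tool carry_out, never from a script. Its argument "increments" is text: rows parted by semicolons, each of 7 numbers parted by spaces: the opening, from 0 (shut) to 1 (fully open), then the shift along the tool's x, y, z in m, then the turn, a rotation vector about the tool's x, y, z in degrees. A call has 1 to 20 rows; each row shifts and turns the pose as measured when the row begins, along the tool's axes as they then stand; what a row does not reach is not made up. A row lasts 1/8 s, in which the tool goes at most 62.5 mm and 10.7 degrees, less where a joint would pass 70% of its speed; a pose out of reach is approached as far as the arm can. A call is refused whole if a number of a shift passes 0.0625 or a number of a turn 10.7, either way. A call with a gripper value outside its range is refused whole. The fingers move at their own pace and stop on an object; "force" is the grip in N (left out, the last holds). Time passes only in rows, so rows that do not move let the fingers close. It gives the time, the measured TCP pose, the force and the opening at its end, in the units of the state.
- get_obs(): the state, without advancing time (a new reading comes with each control period).
- read_camera(name): name is "side" or "top"; returns a dict with "img" (480x640x3 uint8, blue, green, red), "fx", "fy", "cx", "cy" (pixels), "k1" (the pictures are not rectified: a ray, as slopes to the right and down, at radius r is drawn at 1 + k1 r^2 times it, then the intrinsics apply), "world_from_camera" (4x4, takes a point from camera to world coordinates). Camera axes: x right, y down, z forward; pixel columns grow to the right and rows downward; lengths in m; the calibration is good to about 2 mm. A picture is of the moment at which its call begins. There is no depth.
- sign_off(): hands the job in, once; it reports no verdict.
Trained networks look in a picture, given as the dict that the camera call returned (one of the last four; its "shot" number tells which), for a name from the list of things; names that differ only in an ending like _2 or _b are one class to them, and where a whole thing is asked for, a point or a joint stands for the part that bears it (a point fixed in the world has none). Each returns a list of dicts, best first, with "confidence" (0 to 1); they miss things now and then, are a little off and sometimes report something else, mostly with a low value. They report only what shows in the picture. A call takes as long as a camera call. They do not tell look-alikes from the thing itself.
- masks_of(target, picture): "pixels" (480x640 bool, what is visible of it) and "bbox" ([left, top, right, bottom] in pixels, round what is visible of it).
The state is a dict: "time_s": time; "qpos": joint angles; "joint_velocities": joint speeds; "effort": joint torques, N m; "tool_pos": TCP position; "tool_rot": TCP orientation; "force": force on the tool from outside, world axes, zero at the start; "wrist_torque": the same for the moment, N m; "grip_width": finger opening in m.
Only numpy, scipy, OpenCV 4.12 (cv2) and the standard library are available. Lean on these libraries where they do the work, as an engineer would, in place of code of your own. Each camera call takes 0.05 s, during which the arm holds its last target.

## Working session

There is one attempt and no reset: what is moved stays moved. The work goes in short steps, Python scripts to look and compute and a tool call to move; the robot and the scene stay as the last step left them, time stands still between calls to the robot, and variables do not carry over. Pictures are saved under pics/ and viewed, and the job is handed in when it is done.

Besides the shell and the picture viewer there is one more tool, called after "Request:" as name(argument=value, ...) on one line, values as JSON. carry_out: Moves the arm, as the interface text tells. Its arguments: {"type":"object","properties":{"increments":{"type":"string"},"force":{"type":"number"}},"required":["increments"]}

```bash
ls; mkdir -p pics
python3 - <<'E'
from cell import *
import cv2
o=get_obs(); print(o)
for n in ("side","top"):
    p=read_camera(n); cv2.imwrite(f"pics/{n}0.png",p["img"])
    print(n,{k:v for k,v in p.items() if k!="img"})
E
```

```text
pics
{'time_s': 0.0, 'qpos': array([77.52583036, 18.43756164, -4.01632195, 83.17447755,  1.29419365,
       78.54017007, -3.26035493]), 'joint_velocities': array([ 0.06238292, -0.03136216, -0.04190063, -0.043748  , -0.075489  ,
        0.06702532, -0.08723151]), 'effort': array([-3.20541330e-04, -4.91287959e+01, -4.04500030e-01, -3.12523377e+01,
       -6.39862963e-02,  4.37174260e-02,  1.90245300e-04]), 'tool_pos': array([ 0.14920771, -0.63221475,  0.29118219]), 'tool_rot': array([-1.79892991e+02,  4.68914941e-03,  1.32841484e+01]), 'force': array([0.40895048, 0.90407951, 0.53988385]), 'wrist_torque': array([ 0.03050072, -0.03995999,  0.0597469 ]), 'grip_width': 0.08683925948164045}
side {'fx': 456.02677785533666, 'fy': 456.02677785533666, 'cx': 318.956165775298, 'cy': 240.20795096101187, 'k1': -0.114031490765664, 'world_from_camera': array([[-0.97486773, -0.16831999,  0.14594963,  0.42065304],
       [-0.22272678,  0.72144402, -0.65567622,  0.64760795],
       [ 0.00506893, -0.67170447, -0.74080187,  0.68016293],
       [ 0.        ,  0.        ,  0.        ,  1.        ]]), 'shot': 1}
top {'fx': 443.7630751606708, 'fy': 443.7630751606708, 'cx': 323.92844426381015, 'cy': 255.61074480530672, 'k1': 0.002341900252527804, 'world_from_camera': array([[-1.59192738e-02, -9.87516873e-01,  1.56706739e-01,
         3.97576658e-01],
       [-9.99872025e-01,  1.59708463e-02, -9.30122030e-04,
         8.80245579e-02],
       [-1.58422805e-03, -1.56701492e-01, -9.87644740e-01,
         9.38570019e-01],
       [ 0.00000000e+00,  0.00000000e+00,  0.00000000e+00,
         1.00000000e+00]]), 'shot': 2}
```

View pics/side0.png

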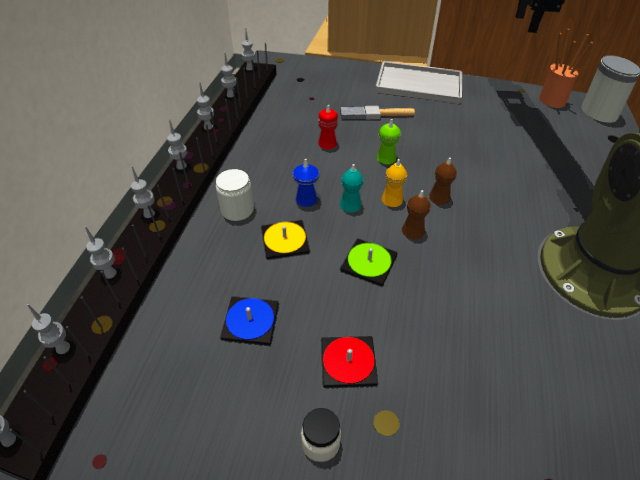

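View pics/top0.png

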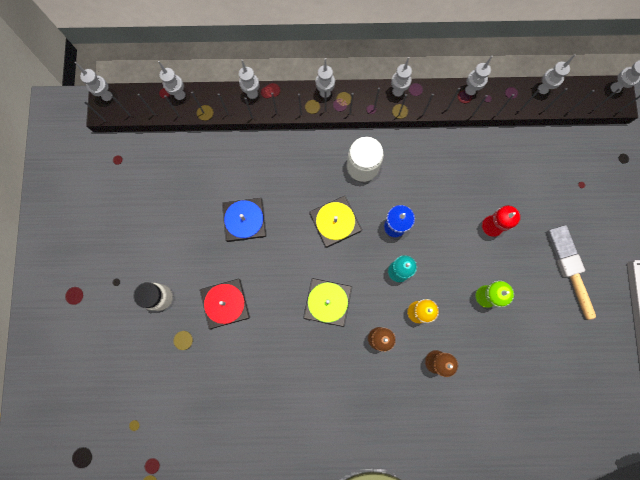

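```bash
cat > h.py <<'E'
import numpy as np, cv2
from scipy.optimize import least_squares
def cam(p):
    K=np.array([[p["fx"],0,p["cx"]],[0,p["fy"],p["cy"]],[0,0,1.]]); d=np.array([p["k1"],0,0,0.])
    return K,d,np.linalg.inv(p["world_from_camera"])
def proj(p,X):
    K,d,T=cam(p); r,_=cv2.Rodrigues(T[:3,:3]); 
    return cv2.projectPoints(np.asarray(X,float).reshape(-1,3),r,T[:3,3],K,d)[0][:,0]
def ray(p,uv):
    K,d,T=cam(p); n=cv2.undistortPoints(np.array([[uv]],float),K,d)[0,0]
    W=p["world_from_camera"]; v=W[:3,:3]@[n[0],n[1],1]; return W[:3,3],v/np.linalg.norm(v)
def tri(prs):
    A=np.zeros((3,3));b=np.zeros(3)
    for c,v in prs:
        M=np.eye(3)-np.outer(v,v);A+=M;b+=M@c
    X=np.linalg.solve(A,b); return X,[np.linalg.norm((np.eye(3)-np.outer(v,v))@(X-c)) for c,v in prs]
def onz(p,uv,z):
    c,v=ray(p,uv); return c+v*(z-c[2])/v[2]
E
cat > det.py <<'E'
from cell import *
from h import *
import pickle
P={n:read_camera(n) for n in("side","top")}
out={}
for t in ["finial_green","finial_red","finial_gold","finial_blue","base_green","base_red","base_gold","base_blue","tin","jar"]:
    for n,p in P.items():
        r=masks_of(t,p); out[t,n]=r
        print(t,n,[(round(float(d["confidence"]),2),[int(v) for v in d["bbox"]],int(d["pixels"].sum())) for d in r])
pickle.dump((P,out),open("d0.pkl","wb"))
E
python3 det.py
```

```text
finial_green side [(0.82, [377, 120, 399, 163], 713)]
finial_green top [(0.83, [475, 279, 513, 305], 775)]
finial_red side [(0.78, [316, 107, 340, 149], 693)]
finial_red top [(0.56, [480, 205, 522, 237], 875)]
finial_gold side [(0.81, [400, 196, 430, 236], 885), (0.66, [428, 158, 453, 205], 798), (0.63, [343, 170, 360, 216], 801), (0.59, [385, 162, 407, 204], 728)]
finial_gold top [(0.8, [420, 350, 458, 377], 675), (0.77, [388, 256, 417, 278], 555), (0.74, [367, 326, 394, 351], 522), (0.58, [410, 299, 437, 321], 560)]
finial_blue side [(0.84, [292, 162, 314, 207], 774), (0.55, [259, 217, 311, 258], 1444)]
finial_blue top [(0.57, [386, 205, 414, 238], 717)]
base_green side [(0.64, [299, 407, 342, 460], 1732), (0.59, [337, 239, 395, 287], 1769)]
base_green top [(0.57, [301, 278, 351, 326], 1729)]
base_red side [(0.78, [322, 337, 379, 388], 2693)]
base_red top [(0.87, [199, 280, 247, 328], 1699)]
base_gold side [(0.76, [260, 216, 307, 258], 1466)]
base_gold top [(0.65, [311, 196, 360, 247], 1584)]
base_blue side [(0.92, [219, 294, 277, 345], 2343)]
base_blue top [(0.78, [219, 198, 264, 242], 1625)]
tin side [(0.71, [214, 165, 253, 219], 1638)]
tin top [(0.75, [346, 136, 383, 180], 1304)]
jar side [(0.93, [299, 407, 340, 458], 1708)]
jar top [(0.81, [133, 284, 171, 307], 836), (0.7, [301, 277, 350, 327], 1706), (0.42, [220, 198, 263, 241], 1570)]
```

Run:
```python
import pickle,cv2,numpy as np
P,o=pickle.load(open("d0.pkl","rb"))
s=P["side"]["img"][95:245,275:475]; t=P["top"]["img"][190:390,360:560]
cv2.imwrite("pics/zs.png",cv2.resize(s,None,fx=4,fy=4,interpolation=cv2.INTER_NEAREST))
cv2.imwrite("pics/zt.png",cv2.resize(t,None,fx=3,fy=3,interpolation=cv2.INTER_NEAREST))
```

```text
(no output)
```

View pics/zs.png

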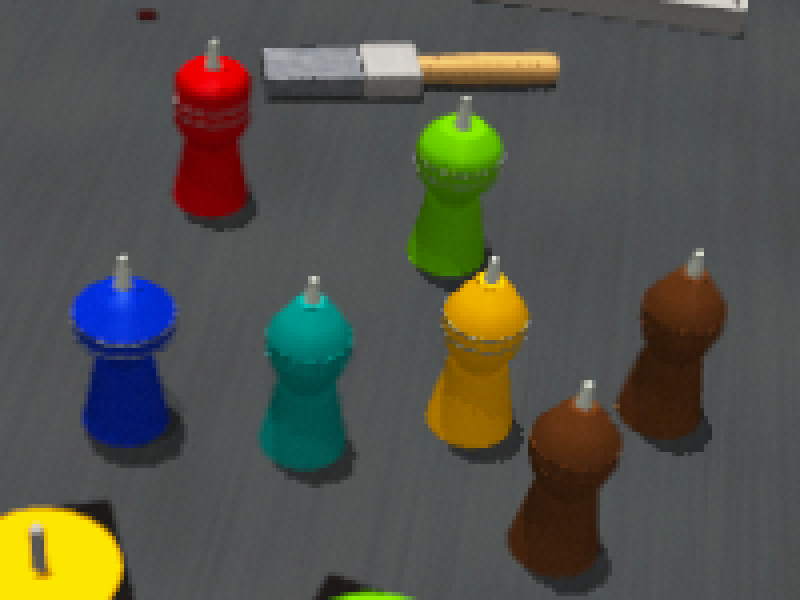

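View pics/zt.png

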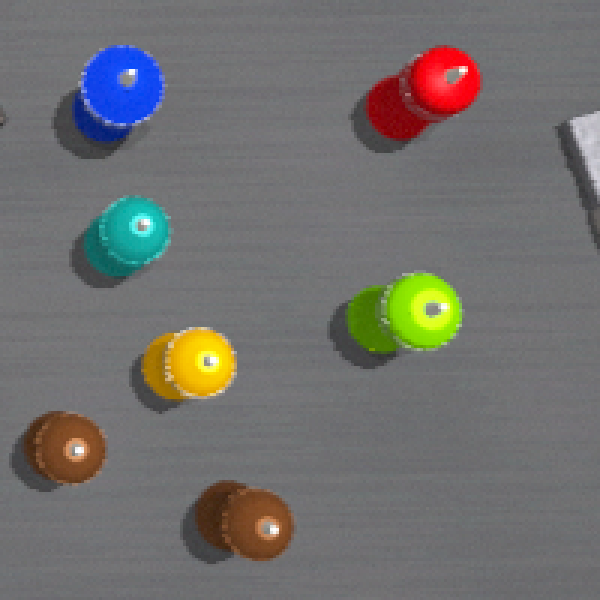

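```bash
cat > meas.py <<'E'
from h import *
H={"green":(48,6),"red":(0,5),"gold":(22,6),"blue":(118,8)}
RR={"green":.025,"red":.023,"gold":.022,"blue":.027}
def colmask(p,c,box,smin=110):
    hsv=cv2.cvtColor(p["img"],cv2.COLOR_BGR2HSV); h=hsv[...,0].astype(int)
    lo,hi={"green":(34,62),"red":(-8,8),"gold":(12,33),"blue":(105,130)}[c]
    hh=np.where(h>170,h-180,h); m=(hh>=lo)&(hh<=hi)&(hsv[...,1]>smin)&(hsv[...,2]>40)
    b=np.zeros(m.shape,bool); l,t,r,bb=[int(v) for v in box]; b[max(t-6,0):bb+7,max(l-6,0):r+7]=1
    m&=b; n,lab,st,_=cv2.connectedComponentsWithStats(m.astype(np.uint8)); 
    return lab==1+np.argmax(st[1:,4])
def ring(r,z,n=60):
    a=np.linspace(0,2*np.pi,n,endpoint=False); return np.c_[r*np.cos(a),r*np.sin(a),np.full(n,z)]
def fit(ps,ms,pts,x0,excl_up):
    A=np.deg2rad(np.arange(0,360,10)); D=np.c_[np.cos(A),np.sin(A)]
    obs=[];sel=[]
    for p,m in zip(ps,ms):
        v,u=np.nonzero(m); S=np.c_[u,v]@D.T; obs.append(S.max(0)+.4)
        up=proj(p,[[*x0[:2],x0[2]+.1]])[0]-proj(p,[x0])[0]; L=np.linalg.norm(up)
        c=D@(up/L); sel.append(c<0.4 if (excl_up and L>15) else c<9)
    def f(x):
        return np.concatenate([((proj(p,pts+x)@D.T).max(0)-o)[s] for p,o,s in zip(ps,obs,sel)])
    s=least_squares(f,x0,loss="soft_l1"); return s.x,np.sqrt(np.mean(f(s.x)**2)),[np.sqrt(np.mean(q**2)) for q in np.split(f(s.x),[sel[0].sum()])]
E
cat > m0.py <<'E'
import pickle
from meas import *
P,o=pickle.load(open("d0.pkl","rb")); ps=[P["side"],P["top"]]
box={"green":([377,120,399,163],[475,279,513,305]),"red":([316,107,340,149],[480,205,522,237]),"gold":([385,162,407,204],[410,299,437,321]),"blue":([292,162,314,207],[386,205,414,238])}
bb={"green":([337,239,395,287],[301,278,351,326]),"red":([322,337,379,388],[199,280,247,328]),"gold":([260,216,307,258],[311,196,360,247]),"blue":([219,294,277,345],[219,198,264,242])}
for c in box:
    ms=[colmask(p,c,b,130) for p,b in zip(ps,box[c])]
    R=RR[c]; pts=np.r_[ring(.024,0),ring(.016,.042),ring(R,.064),ring(R,.076)]
    v,u=np.nonzero(ms[1]); x0=onz(ps[1],[u.mean(),v.mean()],.03); x0[2]=0
    print("finial",c,*fit(ps,ms,pts,x0,True),[int(m.sum()) for m in ms])
for c in bb:
    ms=[colmask(p,c,b,130) for p,b in zip(ps,bb[c])]
    v,u=np.nonzero(ms[1]); x0=onz(ps[1],[u.mean(),v.mean()],.012)
    print("disc",c,*fit(ps,ms,ring(.041,0),x0,False))
for t,r,h in (("tin",.036,.085),("jar",.028,.075)):
    ms=[o[t,n][0]["pixels"] for n in("side","top")]
    v,u=np.nonzero(ms[1]); x0=onz(ps[1],[u.mean(),v.mean()],.04);x0[2]=0
    print(t,*fit(ps,ms,np.r_[ring(r,0),ring(r,h)],x0,False))
for t in("side","top"):
    for d in o["finial_gold",t]:
        if t=="top":
            v,u=np.nonzero(d["pixels"]); print("goldlike",onz(P[t],[u.mean(),v.mean()],.05))
E
python3 m0.py
```

```text
finial green [ 0.4555385  -0.2539861   0.00047474] 0.38906706610412894 [np.float64(0.41900120778276934), np.float64(0.3566291515430698)] [680, 723]
finial red [ 0.6067221  -0.27794598  0.00072933] 0.3745275399980053 [np.float64(0.4033849687452282), np.float64(0.34325256506590923)] [654, 740]
finial gold [ 4.24792982e-01 -1.08772264e-01  4.08189406e-04] 0.3879261191011958 [np.float64(0.40287550026956026), np.float64(0.37806577831820776)] [771, 550]
finial blue [ 0.60899332 -0.06713431 -0.0006549 ] 0.20936173637743186 [np.float64(0.23515004711602486), np.float64(0.19107229112811105)] [801, 659]
disc green [0.44769733 0.09242458 0.02479342] 5.769169692101752 [np.float64(0.7702528745661105), np.float64(8.122397945296296)]
disc red [0.44817037 0.29756049 0.01317176] 0.8068015202942129 [np.float64(0.8377488382143367), np.float64(0.7746187903534457)]
disc gold [0.62063819 0.0625516  0.01316702] 1.0397842074796986 [np.float64(1.2478311328454634), np.float64(0.7779587779246259)]
disc blue [0.62785856 0.25922193 0.01314225] 0.8062178019093474 [np.float64(0.8306925084289475), np.float64(0.7809764687051096)]
tin [ 7.44642275e-01 -2.34756268e-04  3.33418097e-04] 0.8183741604603596 [np.float64(0.7175618401820466), np.float64(0.9080625190662546)]
jar [ 0.46400981  0.43467867 -0.00801404] 1.6973078486899391 [np.float64(1.7959662639405825), np.float64(1.5925492285126521)]
goldlike [ 0.32241439 -0.13700401  0.05      ]
goldlike [ 0.51010157 -0.06913472  0.05      ]
goldlike [ 0.37171253 -0.02237826  0.05      ]
goldlike [ 0.42443324 -0.10562437  0.05      ]
```

```bash
sed -i 's/def colmask(p,c,box,smin=110):/def colmask(p,c,box,smin=110,lo=None):/; s/^    hh=np/    if c=="green": lo=28\n    hh=np/' meas.py; python3 m0.py | grep disc
cat > plan.py <<'E'
import sys,numpy as np
from cell import *
from scipy.spatial.transform import Rotation as Ro
# usage: plan x y z yaw step_mm
x,y,z,yaw=map(float,sys.argv[1:5])
st=float(sys.argv[5])/1000 if len(sys.argv)>5 else .05
o=get_obs(); R=Ro.from_euler("xyz",o["tool_rot"],degrees=True); T=Ro.from_euler("xyz",[180,0,yaw],degrees=True)
d=np.array([x,y,z])-o["tool_pos"]; rv=(R.inv()*T).as_rotvec(degrees=True)
print("t",o["time_s"],"pos",o["tool_pos"].round(4),"rot",o["tool_rot"].round(2),"F",o["force"].round(1),"w",round(o["grip_width"],4))
print("world d",d.round(4),"tool d",R.inv().apply(d).round(4),"turn",rv.round(2))
n=int(max(np.ceil(np.linalg.norm(d)/st),np.ceil(np.linalg.norm(rv)/9.5),1))
# straight interpolation rows in the axes as they will stand
for i in range(n):
    Ri=R*Ro.from_rotvec(rv*i/n,degrees=True)
    print(i+1,Ri.inv().apply(d/n).round(4),(rv/n).round(2))
E
python3 plan.py 0.4555 -0.254 0.261 90
```

```text
disc green [0.44736495 0.08194863 0.01373248] 0.9021763445155332 [np.float64(1.140434149012625), np.float64(0.5720614171333962)]
disc red [0.44817037 0.29756049 0.01317176] 0.8068015202942129 [np.float64(0.8377488382143367), np.float64(0.7746187903534457)]
disc gold [0.62063819 0.0625516  0.01316702] 1.0397842074796986 [np.float64(1.2478311328454634), np.float64(0.7779587779246259)]
disc blue [0.62785856 0.25922193 0.01314225] 0.8062178019093474 [np.float64(0.8306925084289475), np.float64(0.7809764687051096)]
t 1.2 pos [ 0.1493 -0.6326  0.2923] rot [180.     0.    13.28] F [-0.2 -0.3  0.5] w 0.0871
world d [ 0.3062  0.3786 -0.0313] tool d [ 0.385  -0.2981  0.0312] turn [-0.000e+00  1.000e-02 -7.672e+01]
1 [ 0.0385 -0.0298  0.0031] [-0.    0.   -7.67]
2 [ 0.0421 -0.0244  0.0031] [-0.    0.   -7.67]
3 [ 0.045  -0.0186  0.0031] [-0.    0.   -7.67]
4 [ 0.0471 -0.0124  0.0031] [-0.    0.   -7.67]
5 [ 0.0483 -0.006   0.0031] [-0.    0.   -7.67]
6 [0.0487 0.0005 0.0031] [-0.    0.   -7.67]
7 [0.0482 0.007  0.0031] [-0.    0.   -7.67]
8 [0.0468 0.0134 0.0031] [-0.    0.   -7.67]
9 [0.0446 0.0195 0.0031] [-0.    0.   -7.67]
10 [0.0416 0.0253 0.0031] [-0.    0.   -7.67]
```

Request:
carry_out(increments="1 0.0385 -0.03 0.003 0 0 -7.7; 1 0.042 -0.0245 0.003 0 0 -7.7; 1 0.045 -0.0185 0.003 0 0 -7.7; 1 0.047 -0.0125 0.003 0 0 -7.7; 1 0.048 -0.006 0.003 0 0 -7.7; 1 0.0485 0.0005 0.003 0 0 -7.7; 1 0.048 0.007 0.003 0 0 -7.7; 1 0.047 0.0135 0.003 0 0 -7.7; 1 0.0445 0.0195 0.003 0 0 -7.7; 1 0.0415 0.025 0.003 0 0 -7.7; 1 0 0 0 0 0 0; 1 0 0 0 0 0 0", force=15)

```text
time_s: 2.7
tool_pos: [0.4553, -0.2376, 0.2618]
tool_rot: [179.9, 0.4, 92.7]
force: [-0.7, -0.0, -0.6]
grip_width: 0.0873
```

```bash
python3 plan.py 0.4555 -0.254 0.261 90
```

```text
t 2.7 pos [ 0.4553 -0.2376  0.2618] rot [179.87   0.38  92.7 ] F [-0.7 -0.  -0.6] w 0.0873
world d [ 0.0002 -0.0164 -0.0008] tool d [-0.0164 -0.0006  0.001 ] turn [0.14 0.38 2.7 ]
1 [-0.0164 -0.0006  0.001 ] [0.14 0.38 2.7 ]
```

Request:
carry_out(increments="1 -0.0165 -0.0005 0.001 0.1 0.4 2.7; 1 0 0 0 0 0 0; 1 0 0 0.03 0 0 0; 1 0 0 0 0 0 0")

```text
time_s: 3.2
tool_pos: [0.4532, -0.2606, 0.2307]
tool_rot: [180.0, 0.0, 89.2]
force: [0.3, -0.3, 0.3]
grip_width: 0.0871
```

```bash
python3 plan.py 0.4555 -0.254 0.121 90 30
```

```text
t 3.2 pos [ 0.4532 -0.2606  0.2307] rot [1.7997e+02 2.0000e-02 8.9180e+01] F [ 0.3 -0.3  0.3] w 0.0871
world d [ 0.0023  0.0066 -0.1097] tool d [0.0066 0.0021 0.1097] turn [ 0.03  0.02 -0.82]
1 [0.0017 0.0005 0.0274] [ 0.01  0.01 -0.2 ]
2 [0.0017 0.0005 0.0274] [ 0.01  0.01 -0.2 ]
3 [0.0017 0.0005 0.0274] [ 0.01  0.01 -0.2 ]
4 [0.0016 0.0006 0.0274] [ 0.01  0.01 -0.2 ]
```

Request:
carry_out(increments="1 0.0065 0.002 0 0 0 -0.8; 1 0 0 0 0 0 0; 1 0 0 0.03 0 0 0; 1 0 0 0.02 0 0 0; 1 0 0 0 0 0 0; 1 0 0 0 0 0 0")

```text
time_s: 3.95
tool_pos: [0.4588, -0.2552, 0.1861]
tool_rot: [179.5, 0.3, 90.0]
force: [-0.7, 0.1, 0.3]
grip_width: 0.0867
```

```bash
python3 plan.py 0.4555 -0.254 0.121 90 30
```

```text
t 3.95 pos [ 0.4588 -0.2552  0.1861] rot [179.5    0.34  90.02] F [-0.7  0.1  0.3] w 0.0867
world d [-0.0033  0.0012 -0.0651] tool d [ 0.0016 -0.0039  0.0651] turn [0.5  0.34 0.02]
1 [ 0.0005 -0.0013  0.0217] [0.17 0.11 0.01]
2 [ 0.0005 -0.0012  0.0217] [0.17 0.11 0.01]
3 [ 0.0005 -0.0012  0.0217] [0.17 0.11 0.01]
```

Request:
carry_out(increments="1 0.0015 -0.004 0 0.5 0.3 0; 1 0 0 0 0 0 0; 1 0 0 0.02 0 0 0; 1 0 0 0 0 0 0; 1 0 0 0 0 0 0")

```text
time_s: 4.58
tool_pos: [0.4564, -0.2547, 0.1698]
tool_rot: [179.7, 0.2, 90.0]
force: [-0.1, 0.5, 0.7]
grip_width: 0.0872
```

```bash
python3 plan.py 0.4555 -0.254 0.121 90 30
python3 - <<'E'
from cell import *
import cv2,numpy as np
a=read_camera("side")["img"][60:300,240:540]; b=read_camera("top")["img"][190:430,340:640]
cv2.imwrite("pics/g1.png",np.hstack([cv2.resize(a,(400,320)),cv2.resize(b,(400,320))]))
E
```

```text
t 4.575 pos [ 0.4564 -0.2547  0.1698] rot [179.74   0.24  90.  ] F [-0.1  0.5  0.7] w 0.0872
world d [-0.0009  0.0007 -0.0488] tool d [ 0.001  -0.0011  0.0488] turn [0.26 0.24 0.  ]
1 [ 0.0005 -0.0005  0.0244] [0.13 0.12 0.  ]
2 [ 0.0004 -0.0005  0.0244] [0.13 0.12 0.  ]
```

View pics/g1.png

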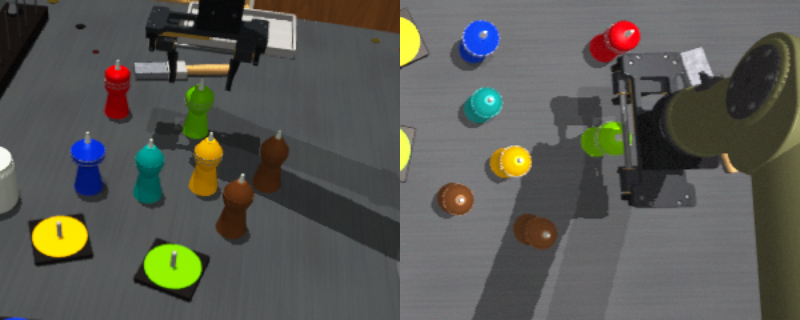

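Request:
carry_out(increments="1 0.0005 -0.001 0.02 0.1 0.1 0; 1 0 0 0.015 0.1 0 0; 1 0 0 0 0 0 0; 1 0 0 0 0 0 0")

```text
time_s: 5.18
tool_pos: [0.455, -0.2542, 0.1319]
tool_rot: [-180.0, 0.1, 90.0]
force: [-0.8, -0.0, 0.5]
grip_width: 0.0871
```

```bash
python3 plan.py 0.4555 -0.254 0.121 90 30
python3 - <<'E'
from cell import *
from h import *
p=read_camera("side");o=get_obs();x,y,z=o["tool_pos"]
im=p["img"].copy()
X=[[x,y,z],[x,y,z-.07],[x,y,z-.051],[.4555,-.254,.11],[.4555,-.254,0]]
q=proj(p,X)
c=im[60:260,300:500]; c=cv2.resize(c,None,fx=3,fy=3,interpolation=0)
for a,col in zip(q,[(255,0,255),(0,0,255),(255,255,0),(255,255,255),(255,255,255)]): cv2.circle(c,(int((a[0]-300)*3+1),int((a[1]-60)*3+1)),4,col,1)
cv2.imwrite("pics/g2.png",c)
E
```

```text
t 5.175 pos [ 0.455  -0.2542  0.1319] rot [-1.7999e+02  1.0000e-01  9.0000e+01] F [-0.8 -0.   0.5] w 0.0871
world d [ 0.0005  0.0002 -0.0109] tool d [0.0002 0.0005 0.0109] turn [-0.01  0.1   0.  ]
1 [0.0002 0.0005 0.0109] [-0.01  0.1   0.  ]
```

View pics/g2.png

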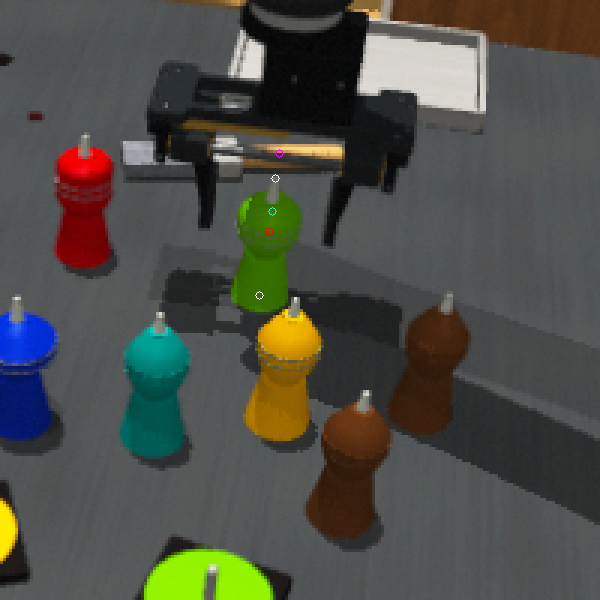

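Green finial (spike at ~(275,180) in the crop) stands midway between the fingers. The projected tip and foot match it, so I go down and close.

Request:
carry_out(increments="1 0 0.0005 0.0105 0 0.1 0; 1 0 0 0 0 0 0; 0.4 0 0 0 0 0 0; 0.4 0 0 0 0 0 0; 0.4 0 0 0 0 0 0; 0.4 0 0 0 0 0 0; 0.4 0 0 0 0 0 0; 0.4 0 0 0 0 0 0", force=15)

```text
time_s: 6.22
tool_pos: [0.456, -0.2546, 0.1218]
tool_rot: [179.9, 0.1, 90.0]
force: [-0.4, -1.0, -0.7]
grip_width: 0.0493
```

Request:
carry_out(increments="0.4 0 0 -0.01 0 0 0; 0.4 0 0 -0.02 0 0 0; 0.4 0 0 -0.03 0 0 0; 0.4 0 0 -0.03 0 0 0; 0.4 0 0 -0.03 0 0 0; 0.4 0 0 -0.02 0 0 0; 0.4 0 0 0 0 0 0; 0.4 0 0 0 0 0 0")

```text
time_s: 7.22
tool_pos: [0.4554, -0.2534, 0.268]
tool_rot: [179.9, 0.1, 90.1]
force: [0.8, -0.8, -1.5]
grip_width: 0.0493
```

```bash
python3 plan.py 0.4474 0.082 0.275 90 30|head -4
python3 - <<'E'
from cell import *
import cv2,numpy as np
a=read_camera("side")["img"][0:300,240:540]
cv2.imwrite("pics/g3.png",cv2.resize(a,(600,600)))
E
```

```text
t 7.225 pos [ 0.4554 -0.2534  0.268 ] rot [1.7993e+02 5.0000e-02 9.0070e+01] F [ 0.8 -0.8 -1.5] w 0.0493
world d [-0.008   0.3354  0.007 ] tool d [ 0.3354 -0.0076 -0.0073] turn [0.07 0.05 0.07]
1 [ 0.0279 -0.0006 -0.0006] [0.01 0.   0.01]
2 [ 0.0279 -0.0006 -0.0006] [0.01 0.   0.01]
```

View pics/g3.png

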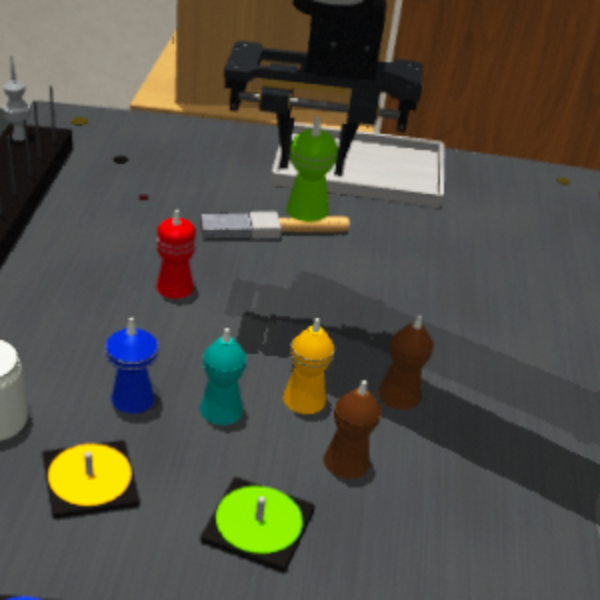

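Green is held upright between the fingers at (315,165) in the crop and everything else still stands. Carrying it over.

Request:
carry_out(increments="0.4 0.01 0 -0.002 0 0 0; 0.4 0.025 -0.0005 -0.001 0 0 0; 0.4 0.035 -0.001 -0.001 0 0 0; 0.4 0.035 -0.001 -0.001 0 0 0; 0.4 0.035 -0.001 -0.001 0 0 0; 0.4 0.035 -0.001 0 0 0 0; 0.4 0.035 -0.001 0 0 0 0; 0.4 0.035 -0.001 0 0 0 0; 0.4 0.035 -0.001 0 0 0 0; 0.4 0.025 0 0 0 0 0; 0.4 0.01 0 0 0 0 0; 0.4 0 0 0 0 0 0; 0.4 0 0 0 0 0 0")

```text
time_s: 8.9
tool_pos: [0.4372, 0.0901, 0.269]
tool_rot: [-179.5, -0.0, 91.0]
force: [-0.1, -1.0, -0.7]
grip_width: 0.0493
```

```bash
python3 plan.py 0.4474 0.082 0.19 90 30
```

```text
t 8.9 pos [0.4372 0.0901 0.269 ] rot [-1.7948e+02 -1.0000e-02  9.0990e+01] F [-0.1 -1.  -0.7] w 0.0493
world d [ 0.0102 -0.0081 -0.079 ] tool d [-0.0083  0.0108  0.0789] turn [-0.52 -0.    0.99]
1 [-0.0028  0.0036  0.0263] [-0.17 -0.    0.33]
2 [-0.0027  0.0035  0.0263] [-0.17 -0.    0.33]
3 [-0.0027  0.0035  0.0263] [-0.17 -0.    0.33]
```

Request:
carry_out(increments="0.4 -0.0085 0.0105 0 -0.5 0 1; 0.4 0 0 0 0 0 0; 0.4 0 0 0.02 0 0 0; 0.4 0 0 0.03 0 0 0; 0.4 0 0 0.02 0 0 0; 0.4 0 0 0 0 0 0; 0.4 0 0 0 0 0 0")

```text
time_s: 9.78
tool_pos: [0.4507, 0.076, 0.1978]
tool_rot: [179.9, -0.1, 89.3]
force: [0.0, -1.1, -1.3]
grip_width: 0.0494
```

```bash
python3 plan.py 0.4474 0.082 0.134 90 30
cat > pic.py <<'E'
# pic.py name x y w h cam...
import sys,cv2,numpy as np
from cell import *
n=sys.argv[1]; out=[]
for c in sys.argv[2:]:
    cam,l,t,w=c.split(","); l,t,w=int(l),int(t),int(w)
    out.append(cv2.resize(read_camera(cam)["img"][t:t+w,l:l+w],(400,400)))
cv2.imwrite(f"pics/{n}.png",np.hstack(out))
E
python3 pic.py g4 side,270,140,200 top,240,200,200
```

```text
t 9.775 pos [0.4507 0.076  0.1978] rot [ 1.7994e+02 -8.0000e-02  8.9310e+01] F [ 0.  -1.1 -1.3] w 0.0494
world d [-0.0033  0.006  -0.0638] tool d [ 0.0059 -0.0034  0.0638] turn [ 0.06 -0.08 -0.69]
1 [ 0.002  -0.0011  0.0213] [ 0.02 -0.03 -0.23]
2 [ 0.002  -0.0011  0.0213] [ 0.02 -0.03 -0.23]
3 [ 0.002  -0.0011  0.0213] [ 0.02 -0.03 -0.23]
```

View pics/g4.png

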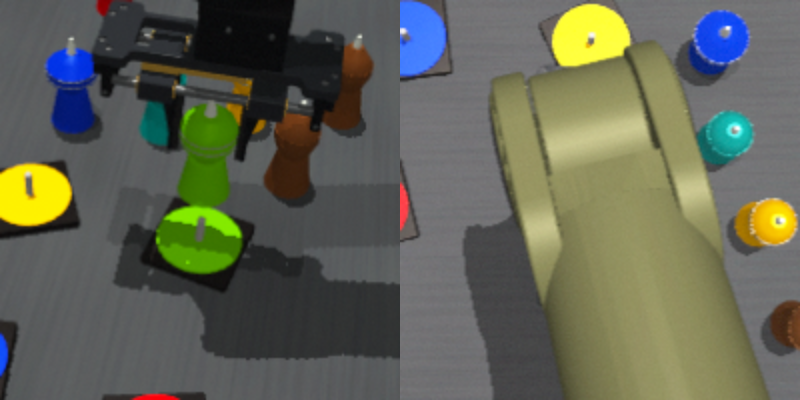

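Green hangs above its pin (pin at (200,230), foot at (205,200) in the crop). Fixing xy, then lowering.

Request:
carry_out(increments="0.4 0.006 -0.0035 0 0 -0.1 -0.7; 0.4 0 0 0 0 0 0; 0.4 0 0 0 0 0 0; 0.4 0 0 0.015 0 0 0; 0.4 0 0 0 0 0 0; 0.4 0 0 0 0 0 0")

```text
time_s: 10.62
tool_pos: [0.4477, 0.0826, 0.183]
tool_rot: [179.8, 0.1, 90.1]
force: [0.1, 0.6, -1.5]
grip_width: 0.0493
```

```bash
python3 plan.py 0.4474 0.082 0.134 90 30
```

```text
t 10.625 pos [0.4477 0.0826 0.183 ] rot [1.7978e+02 9.0000e-02 9.0080e+01] F [ 0.1  0.6 -1.5] w 0.0493
world d [-0.0003 -0.0006 -0.049 ] tool d [-0.0006 -0.0005  0.049 ] turn [0.22 0.09 0.08]
1 [-0.0003 -0.0002  0.0245] [0.11 0.05 0.04]
2 [-0.0003 -0.0002  0.0245] [0.11 0.05 0.04]
```

Request:
carry_out(increments="0.4 -0.0005 -0.0005 0.015 0.1 0.1 0; 0.4 0 0 0.018 0 0 0; 0.4 0 0 0.006 0 0 0; 0.4 0 0 0 0 0 0; 0.4 0 0 0 0 0 0")

```text
time_s: 11.25
tool_pos: [0.4472, 0.0818, 0.1414]
tool_rot: [179.9, -0.0, 90.0]
force: [0.6, 0.2, -0.1]
grip_width: 0.0495
```

```bash
python3 plan.py 0.4474 0.082 0.134 90 30;python3 pic.py g5 side,270,140,200
```

```text
t 11.25 pos [0.4472 0.0818 0.1414] rot [ 1.7993e+02 -4.0000e-02  9.0050e+01] F [ 0.6  0.2 -0.1] w 0.0495
world d [ 0.0002  0.0002 -0.0074] tool d [0.0002 0.0002 0.0074] turn [ 0.07 -0.04  0.05]
1 [0.0002 0.0002 0.0074] [ 0.07 -0.04  0.05]
```

View pics/g5.png

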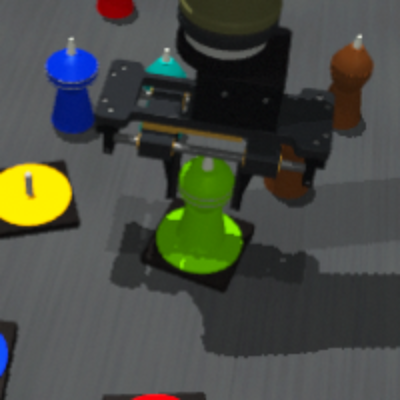

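Pin is inside the foot and it is centred on the disc. Lowering in small steps to contact.

Request:
carry_out(increments="0.4 0 0 0.004 0 0 0; 0.4 0 0 0.002 0 0 0; 0.4 0 0 0 0 0 0; 0.4 0 0 0 0 0 0")

```text
time_s: 11.8
tool_pos: [0.4479, 0.0817, 0.136]
tool_rot: [179.8, -0.0, 90.0]
force: [0.7, -0.1, -1.8]
grip_width: 0.0493
```

Request:
carry_out(increments="0.4 0 0 0.001 0 0 0; 0.4 0 0 0 0 0 0; 0.4 0 0 0 0 0 0")

```text
time_s: 12.18
tool_pos: [0.4479, 0.0817, 0.135]
tool_rot: [179.8, -0.0, 90.0]
force: [-0.1, 0.7, -1.0]
grip_width: 0.0492
```

Request:
carry_out(increments="0.4 0 0 0.0015 0 0 0; 0.4 0 0 0 0 0 0; 0.4 0 0 0 0 0 0")

```text
time_s: 12.55
tool_pos: [0.4481, 0.0818, 0.1337]
tool_rot: [179.8, -0.0, 90.0]
force: [-0.8, -0.5, 0.4]
grip_width: 0.0492
```

Request:
carry_out(increments="0.4 0 0 0.001 0 0 0; 0.4 0 0 0 0 0 0; 0.4 0 0 0 0 0 0")

```text
time_s: 12.92
tool_pos: [0.4482, 0.082, 0.1337]
tool_rot: [179.8, 0.0, 90.0]
force: [0.4, -0.6, 0.0]
grip_width: 0.0492
```

Request:
carry_out(increments="0.65 0 0 0 0 0 0; 0.85 0 0 0 0 0 0; 1 0 0 0 0 0 0; 1 0 0 0 0 0 0; 1 0 0 0 0 0 0; 1 0 0 -0.01 0 0 0; 1 0 0 -0.02 0 0 0; 1 0 0 -0.03 0 0 0; 1 0 0 -0.04 0 0 0; 1 0 0 -0.03 0 0 0; 1 0 0 0 0 0 0; 1 0 0 0 0 0 0")

```text
time_s: 14.42
tool_pos: [0.4477, 0.0829, 0.2702]
tool_rot: [179.6, 0.0, 90.2]
force: [0.6, -0.9, -1.4]
grip_width: 0.0871
```

```bash
python3 plan.py 0.6067 -0.278 0.262 90 50; python3 pic.py g6 side,270,140,200 top,240,200,200
```

```text
t 14.425 pos [0.4477 0.0829 0.2702] rot [1.7965e+02 3.0000e-02 9.0150e+01] F [ 0.6 -0.9 -1.4] w 0.0871
world d [ 0.159  -0.3609 -0.0082] tool d [-0.3613  0.158   0.0094] turn [0.35 0.03 0.15]
1 [-0.0452  0.0197  0.0012] [0.04 0.   0.02]
2 [-0.0452  0.0198  0.0012] [0.04 0.   0.02]
3 [-0.0452  0.0198  0.0011] [0.04 0.   0.02]
4 [-0.0451  0.0198  0.0011] [0.04 0.   0.02]
5 [-0.0451  0.0198  0.0011] [0.04 0.   0.02]
6 [-0.0451  0.0198  0.0011] [0.04 0.   0.02]
7 [-0.0451  0.0198  0.0011] [0.04 0.   0.02]
8 [-0.0451  0.0199  0.001 ] [0.04 0.   0.02]
```

View pics/g6.png

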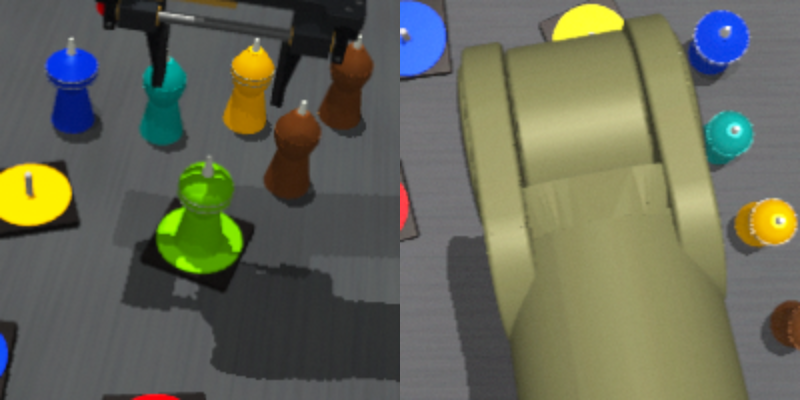

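Green stands upright and centred on its disc at (205,215), and nothing else was disturbed. Next is red.

Request:
carry_out(increments="1 -0.02 0.009 0.001 0 0 0; 1 -0.045 0.02 0.001 0 0 0; 1 -0.045 0.02 0.001 0 0 0; 1 -0.045 0.02 0.001 0 0 0; 1 -0.045 0.02 0.001 0 0 0; 1 -0.045 0.02 0.001 0 0 0; 1 -0.045 0.02 0.001 0 0 0; 1 -0.035 0.015 0.001 0 0 0; 1 -0.02 0.009 0.001 0 0 0; 1 -0.01 0.005 0 0 0 0; 1 0 0 0 0 0 0; 1 0 0 0 0 0 0")

```text
time_s: 16.02
tool_pos: [0.6058, -0.3007, 0.2425]
tool_rot: [-179.0, -0.1, 89.6]
force: [-0.6, 0.3, 0.5]
grip_width: 0.0872
```

```bash
python3 plan.py 0.6067 -0.278 0.2 90 100
```

```text
t 16.025 pos [ 0.6058 -0.3007  0.2425] rot [-1.7903e+02 -1.1000e-01  8.9620e+01] F [-0.6  0.3  0.5] w 0.0872
world d [ 0.0009  0.0227 -0.0425] tool d [0.0226 0.0014 0.0426] turn [-0.97 -0.11 -0.38]
1 [0.0226 0.0014 0.0426] [-0.97 -0.11 -0.38]
```

Request:
carry_out(increments="1 0.0225 0.0015 0 -1 -0.1 -0.4; 1 0 0 0 0 0 0; 1 0 0 0 0 0 0; 1 0 0 0.02 0 0 0; 1 0 0 0.02 0 0 0; 1 0 0 0 0 0 0; 1 0 0 0 0 0 0")

```text
time_s: 16.9
tool_pos: [0.6061, -0.2779, 0.1991]
tool_rot: [-179.9, 0.1, 90.1]
force: [0.3, 0.7, 0.2]
grip_width: 0.0868
```

```bash
python3 plan.py 0.6067 -0.278 0.121 90 100
```

```text
t 16.9 pos [ 0.6061 -0.2779  0.1991] rot [-1.799e+02  7.000e-02  9.010e+01] F [0.3 0.7 0.2] w 0.0868
world d [ 0.0006 -0.0001 -0.0781] tool d [0.     0.0008 0.0781] turn [-0.1   0.07  0.1 ]
1 [0.     0.0008 0.0781] [-0.1   0.07  0.1 ]
```

Request:
carry_out(increments="1 0 0.001 0.02 -0.1 0 0; 1 0 0 0.025 0 0 0; 1 0 0 0.012 0 0 0; 1 0 0 0 0 0 0; 1 0 0 0 0 0 0")

```text
time_s: 17.52
tool_pos: [0.6078, -0.2783, 0.1393]
tool_rot: [179.9, 0.1, 90.1]
force: [0.4, 0.1, 0.1]
grip_width: 0.087
```

```bash
python3 plan.py 0.6067 -0.278 0.121 90 100; python3 pic.py r1 side,230,30,200 top,400,130,200
```

```text
t 17.525 pos [ 0.6078 -0.2783  0.1393] rot [1.7991e+02 1.0000e-01 9.0080e+01] F [0.4 0.1 0.1] w 0.087
world d [-0.0011  0.0003 -0.0183] tool d [ 0.0003 -0.0011  0.0183] turn [0.09 0.1  0.08]
1 [ 0.0003 -0.0011  0.0183] [0.09 0.1  0.08]
```

View pics/r1.png

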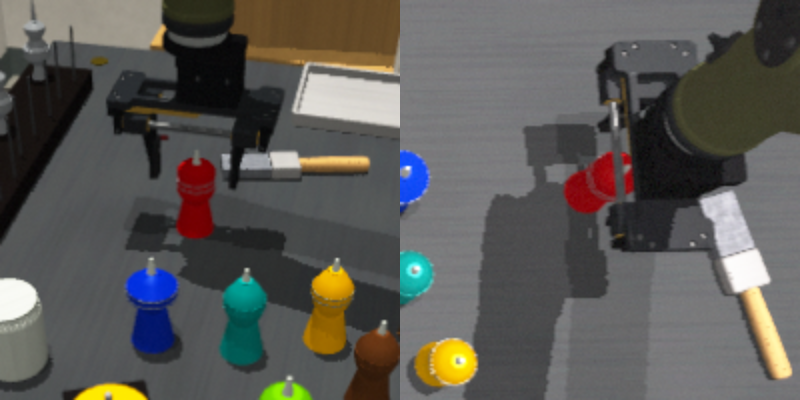

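Red is between the fingers, centred at (196,165). Lowering and closing.

Request:
carry_out(increments="1 0.0005 -0.001 0.012 0 0.1 0; 1 0 0 0.006 0 0 0; 1 0 0 0 0 0 0; 0.4 0 0 0 0 0 0; 0.4 0 0 0 0 0 0; 0.4 0 0 0 0 0 0; 0.4 0 0 0 0 0 0; 0.4 0 0 0 0 0 0; 0.4 0 0 0 0 0 0", force=15)

```text
time_s: 18.75
tool_pos: [0.6074, -0.2782, 0.1218]
tool_rot: [179.8, 0.1, 90.1]
force: [0.5, -0.4, -0.6]
grip_width: 0.0456
```

Request:
carry_out(increments="0.4 0 0 -0.01 0 0 0; 0.4 0 0 -0.02 0 0 0; 0.4 0 0 -0.03 0 0 0; 0.4 0 0 -0.04 0 0 0; 0.4 0 0 -0.03 0 0 0; 0.4 0 0 -0.015 0 0 0; 0.4 0 0 0 0 0 0; 0.4 0 0 0 0 0 0")

```text
time_s: 19.75
tool_pos: [0.6071, -0.2774, 0.2776]
tool_rot: [179.6, 0.2, 90.1]
force: [-0.9, 0.5, -1.4]
grip_width: 0.0453
```

```bash
python3 plan.py 0.4482 0.2976 0.28 90 45|head -4; python3 pic.py r2 side,230,0,200 top,400,130,200
```

```text
t 19.75 pos [ 0.6071 -0.2774  0.2776] rot [1.7958e+02 1.7000e-01 9.0120e+01] F [-0.9  0.5 -1.4] w 0.0453
world d [-0.1589  0.575   0.0024] tool d [ 0.5754 -0.1576 -0.0053] turn [0.42 0.17 0.12]
1 [ 0.0411 -0.0113 -0.0004] [0.03 0.01 0.01]
2 [ 0.0411 -0.0113 -0.0004] [0.03 0.01 0.01]
```

View pics/r2.png

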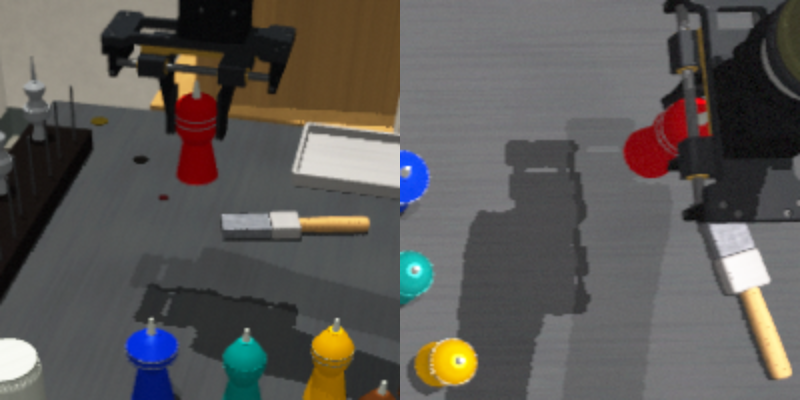

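Red is lifted upright. Carrying it to its base.

Request:
carry_out(increments="0.4 0.015 -0.004 0 0 0 0; 0.4 0.03 -0.008 0 0 0 0; 0.4 0.04 -0.011 0 0 0 0; 0.4 0.04 -0.011 0 0 0 0; 0.4 0.04 -0.011 0 0 0 0; 0.4 0.04 -0.011 0 0 0 0; 0.4 0.04 -0.011 0 0 0 0; 0.4 0.04 -0.011 0 0 0 0; 0.4 0.04 -0.011 0 0 0 0; 0.4 0.04 -0.011 0 0 0 0; 0.4 0.04 -0.011 0 0 0 0; 0.4 0.04 -0.011 0 0 0 0; 0.4 0.04 -0.011 0 0 0 0; 0.4 0.03 -0.008 0 0 0 0; 0.4 0.02 -0.006 0 0 0 0; 0.4 0.01 -0.002 0 0 0 0; 0.4 0 0 0 0 0 0; 0.4 0 0 0 0 0 0")

```text
time_s: 22.1
tool_pos: [0.432, 0.2963, 0.2641]
tool_rot: [-179.2, 0.2, 90.9]
force: [1.5, 0.0, -1.7]
grip_width: 0.0456
```

```bash
python3 plan.py 0.4482 0.2976 0.2 90 145
```

```text
t 22.1 pos [0.432  0.2963 0.2641] rot [-179.2     0.23   90.87] F [ 1.5  0.  -1.7] w 0.0456
world d [ 0.0162  0.0013 -0.0641] tool d [0.0013 0.0171 0.0639] turn [-0.8   0.24  0.87]
1 [0.0013 0.0171 0.0639] [-0.8   0.24  0.87]
```

Request:
carry_out(increments="0.4 0.0015 0.017 0 -0.8 0.2 0.9; 0.4 0 0 0 0 0 0; 0.4 0 0 0 0 0 0; 0.4 0 0 0.02 0 0 0; 0.4 0 0 0.025 0 0 0; 0.4 0 0 0.015 0 0 0; 0.4 0 0 0 0 0 0; 0.4 0 0 0 0 0 0")

```text
time_s: 23.1
tool_pos: [0.4512, 0.2949, 0.1989]
tool_rot: [-180.0, 0.1, 89.6]
force: [0.4, -0.1, -0.6]
grip_width: 0.0459
```

```bash
python3 plan.py 0.4482 0.2976 0.134 90 145
```

```text
t 23.1 pos [0.4512 0.2949 0.1989] rot [-1.7996e+02  1.3000e-01  8.9630e+01] F [ 0.4 -0.1 -0.6] w 0.0459
world d [-0.003   0.0027 -0.0649] tool d [ 0.0028 -0.003   0.0649] turn [-0.04  0.13 -0.37]
1 [ 0.0028 -0.003   0.0649] [-0.04  0.13 -0.37]
```

Request:
carry_out(increments="0.4 0.003 -0.003 0 0 0.1 -0.4; 0.4 0 0 0 0 0 0; 0.4 0 0 0 0 0 0; 0.4 0 0 0.015 0 0 0; 0.4 0 0 0 0 0 0; 0.4 0 0 0 0 0 0")

```text
time_s: 23.85
tool_pos: [0.4488, 0.2987, 0.1844]
tool_rot: [179.9, -0.0, 90.1]
force: [0.1, 0.7, -1.1]
grip_width: 0.0458
```

```bash
python3 plan.py 0.4482 0.2976 0.134 90 145; python3 pic.py r3 side,250,240,200
```

```text
t 23.85 pos [0.4488 0.2987 0.1844] rot [ 1.7988e+02 -3.0000e-02  9.0050e+01] F [ 0.1  0.7 -1.1] w 0.0458
world d [-0.0006 -0.0011 -0.0504] tool d [-0.0012 -0.0007  0.0504] turn [ 0.12 -0.03  0.05]
1 [-0.0012 -0.0007  0.0504] [ 0.12 -0.03  0.05]
```

View pics/r3.png

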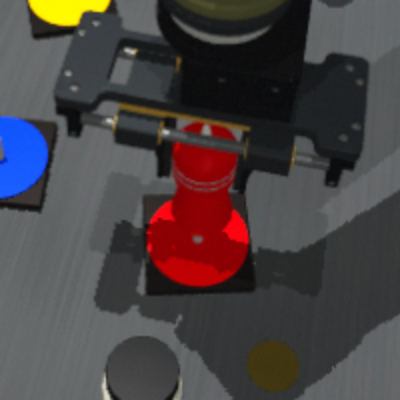

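The foot is still above the pin (pin tip at (197,239)), clear of it and aligned. Lowering.

Request:
carry_out(increments="0.4 -0.001 -0.0005 0.015 0 0 0; 0.4 0 0 0.018 0 0 0; 0.4 0 0 0.008 0 0 0; 0.4 0 0 0 0 0 0; 0.4 0 0 0 0 0 0")

```text
time_s: 24.52
tool_pos: [0.4479, 0.2972, 0.1396]
tool_rot: [180.0, 0.0, 90.0]
force: [-0.3, -0.7, -1.0]
grip_width: 0.0455
```

```bash
python3 plan.py 0.4482 0.2976 0.134 90 145; python3 pic.py r4 side,250,240,200
```

```text
t 24.525 pos [0.4479 0.2972 0.1396] rot [1.7998e+02 1.0000e-02 9.0040e+01] F [-0.3 -0.7 -1. ] w 0.0455
world d [ 0.0003  0.0004 -0.0056] tool d [0.0004 0.0003 0.0056] turn [0.02 0.01 0.04]
1 [0.0004 0.0003 0.0056] [0.02 0.01 0.04]
```

View pics/r4.png

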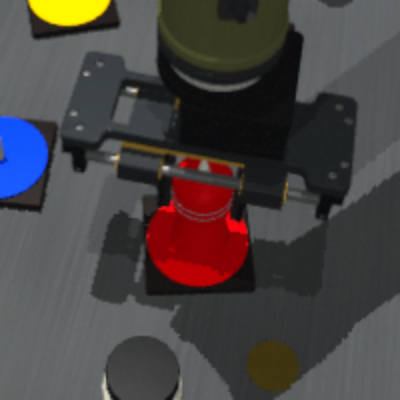

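Request:
carry_out(increments="0.4 0 0 0.003 0 0 0; 0.4 0 0 0.0015 0 0 0; 0.4 0 0 0 0 0 0; 0.4 0 0 0 0 0 0")

```text
time_s: 25.08
tool_pos: [0.4485, 0.2975, 0.1359]
tool_rot: [179.9, -0.0, 90.0]
force: [0.7, 0.8, -0.6]
grip_width: 0.0454
```

Request:
carry_out(increments="0.4 0 0 0.0015 0 0 0; 0.4 0 0 0 0 0 0; 0.4 0 0 0 0 0 0")

```text
time_s: 25.45
tool_pos: [0.4485, 0.2975, 0.1344]
tool_rot: [179.8, -0.0, 90.0]
force: [-0.6, -0.4, -1.7]
grip_width: 0.0458
```

Request:
carry_out(increments="0.4 0 0 0.001 0 0 0; 0.4 0 0 0 0 0 0; 0.4 0 0 0 0 0 0")

```text
time_s: 25.82
tool_pos: [0.4486, 0.2978, 0.1338]
tool_rot: [179.8, -0.0, 90.0]
force: [-0.4, 0.5, 0.9]
grip_width: 0.0456
```

Request:
carry_out(increments="0.4 0 0 0.001 0 0 0; 0.4 0 0 0 0 0 0; 0.4 0 0 0 0 0 0")

```text
time_s: 26.2
tool_pos: [0.4487, 0.2983, 0.1338]
tool_rot: [179.8, -0.0, 90.0]
force: [-1.3, 0.5, 1.3]
grip_width: 0.0455
```

Request:
carry_out(increments="0.6 0 0 0 0 0 0; 0.8 0 0 0 0 0 0; 1 0 0 0 0 0 0; 1 0 0 0 0 0 0; 1 0 0 0 0 0 0; 1 0 0 -0.01 0 0 0; 1 0 0 -0.02 0 0 0; 1 0 0 -0.03 0 0 0; 1 0 0 -0.04 0 0 0; 1 0 0 -0.03 0 0 0; 1 0 0 0 0 0 0; 1 0 0 0 0 0 0")

```text
time_s: 27.7
tool_pos: [0.4483, 0.2994, 0.2741]
tool_rot: [179.5, -0.1, 90.1]
force: [-0.4, 0.3, -0.1]
grip_width: 0.0872
```

```bash
python3 plan.py 0.48 -0.109 0.272 150 45; python3 pic.py r5 side,250,140,300
```

```text
t 27.7 pos [0.4483 0.2994 0.2741] rot [ 1.795e+02 -1.400e-01  9.014e+01] F [-0.4  0.3 -0.1] w 0.0872
world d [ 0.0317 -0.4084 -0.0021] tool d [-0.4085  0.0307  0.0013] turn [  0.53   0.13 -59.86]
1 [-0.0409  0.0031  0.0001] [ 0.05  0.01 -5.99]
2 [-0.0409 -0.0012  0.0001] [ 0.05  0.01 -5.99]
3 [-0.0406 -0.0055  0.0001] [ 0.05  0.01 -5.99]
4 [-0.0398 -0.0097  0.0001] [ 0.05  0.01 -5.99]
5 [-0.0386 -0.0138  0.0001] [ 0.05  0.01 -5.99]
6 [-0.0369 -0.0177  0.0001] [ 0.05  0.01 -5.99]
7 [-0.0349 -0.0215  0.0001] [ 0.05  0.01 -5.99]
8 [-0.0325 -0.025   0.0001] [ 0.05  0.01 -5.99]
9 [-0.0297 -0.0282  0.0002] [ 0.05  0.01 -5.99]
10 [-0.0266 -0.0312  0.0002] [ 0.05  0.01 -5.99]
```

View pics/r5.png

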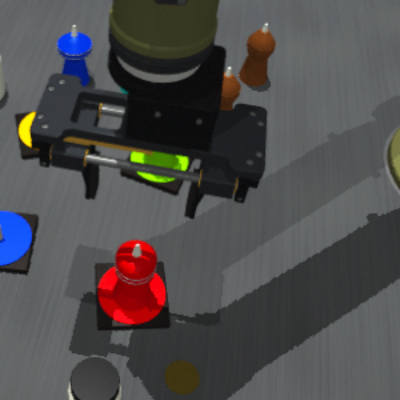

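Red is seated upright on its disc. Next is gold, with the jaw line turned to clear the look-alikes.

Request:
carry_out(increments="1 -0.02 0.002 0 0 0 -3; 1 -0.041 0.002 0 0 0 -6; 1 -0.041 -0.003 0 0 0 -6; 1 -0.0405 -0.0075 0 0 0 -6; 1 -0.0395 -0.012 0 0 0 -6; 1 -0.038 -0.016 0 0 0 -6; 1 -0.036 -0.0195 0 0 0 -6; 1 -0.0335 -0.023 0 0 0 -6; 1 -0.031 -0.0265 0 0 0 -6; 1 -0.02 -0.021 0 0 0 -4.5; 1 -0.012 -0.014 0 0 0 -3; 1 0 0 0 0 0 0; 1 0 0 0 0 0 0")

```text
time_s: 29.38
tool_pos: [0.4824, -0.1052, 0.26]
tool_rot: [179.9, -1.0, 150.8]
force: [0.1, 0.3, 0.6]
grip_width: 0.087
```

```bash
python3 plan.py 0.4248 -0.1088 0.25 150 145
```

```text
t 29.375 pos [ 0.4824 -0.1052  0.26  ] rot [179.9   -0.95 150.81] F [0.1 0.3 0.6] w 0.087
world d [-0.0576 -0.0036 -0.01  ] tool d [ 0.0483 -0.0312  0.0108] turn [ 0.09 -0.95  0.81]
1 [ 0.0483 -0.0312  0.0108] [ 0.09 -0.95  0.81]
```

Request:
carry_out(increments="1 0.016 -0.01 0.003 0 -0.9 0.8; 1 0.02 -0.013 0.003 0 0 0; 1 0.012 -0.008 0.002 0 0 0; 1 0 0 0 0 0 0; 1 0 0 0 0 0 0")

```text
time_s: 30.0
tool_pos: [0.4242, -0.102, 0.2511]
tool_rot: [179.9, -0.1, 150.4]
force: [0.5, 0.1, 0.4]
grip_width: 0.087
```

```bash
python3 plan.py 0.4248 -0.1088 0.20 150 145
```

```text
t 30.0 pos [ 0.4242 -0.102   0.2511] rot [ 1.7988e+02 -1.1000e-01  1.5035e+02] F [0.5 0.1 0.4] w 0.087
world d [ 0.0006 -0.0068 -0.0511] tool d [-0.004  -0.0057  0.0511] turn [ 0.12 -0.11  0.35]
1 [-0.004  -0.0057  0.0511] [ 0.12 -0.11  0.35]
```

Request:
carry_out(increments="1 -0.004 -0.0055 0 0.1 -0.1 0.3; 1 0 0 0 0 0 0; 1 0 0 0.02 0 0 0; 1 0 0 0.03 0 0 0; 1 0 0 0 0 0 0; 1 0 0 0 0 0 0")

```text
time_s: 30.75
tool_pos: [0.4282, -0.1089, 0.2016]
tool_rot: [179.8, 0.1, 150.1]
force: [-0.1, -0.2, 0.1]
grip_width: 0.087
```

```bash
python3 plan.py 0.4248 -0.1088 0.14 150 145;  python3 pic.py y1 side,280,60,200 top,330,210,200
```

```text
t 30.75 pos [ 0.4282 -0.1089  0.2016] rot [1.7981e+02 1.2000e-01 1.5008e+02] F [-0.1 -0.2  0.1] w 0.087
world d [-0.0034  0.0001 -0.0616] tool d [ 0.0031 -0.0018  0.0616] turn [0.19 0.12 0.08]
1 [ 0.0031 -0.0018  0.0616] [0.19 0.12 0.08]
```

View pics/y1.png

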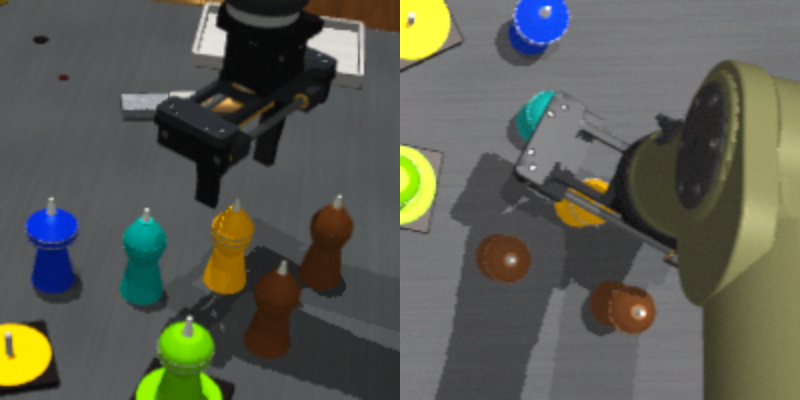

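The fingers straddle gold (spike at (237,205)) with free gaps to the turquoise and brown ones. Correcting and descending.

Request:
carry_out(increments="1 0.003 -0.002 0 0.2 0.1 0; 1 0 0 0 0 0 0; 1 0 0 0.02 0 0 0; 1 0 0 0.025 0 0 0; 1 0 0 0.012 0 0 0; 1 0 0 0 0 0 0; 1 0 0 0 0 0 0")

```text
time_s: 31.72
tool_pos: [0.4268, -0.1105, 0.1472]
tool_rot: [-179.9, 0.5, 150.0]
force: [0.3, -0.3, 0.4]
grip_width: 0.0869
```

```bash
python3 plan.py 0.4248 -0.1088 0.121 150 145;  python3 pic.py y2 side,280,60,200 top,330,210,200
```

```text
t 31.725 pos [ 0.4268 -0.1105  0.1472] rot [-179.94    0.48  150.04] F [ 0.3 -0.3  0.4] w 0.0869
world d [-0.002   0.0017 -0.0262] tool d [0.0028 0.0005 0.0262] turn [-0.06  0.48  0.04]
1 [0.0028 0.0005 0.0262] [-0.06  0.48  0.04]
```

View pics/y2.png

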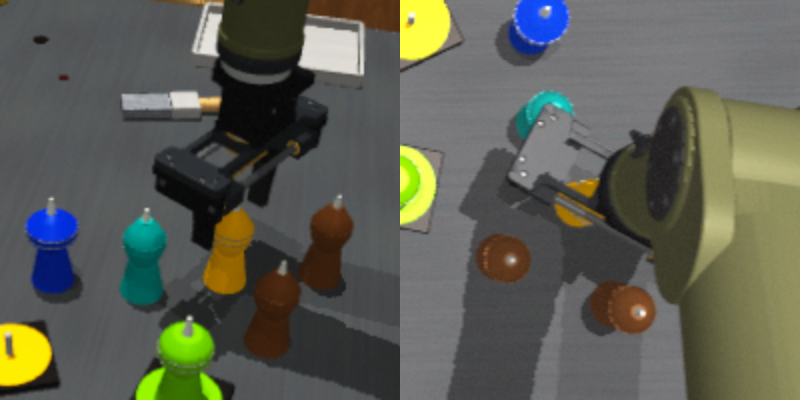

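Request:
carry_out(increments="1 0.003 0.0005 0.01 0 0.5 0; 1 0 0 0.01 0 0 0; 1 0 0 0.005 0 0 0; 1 0 0 0 0 0 0; 1 0 0 0 0 0 0")

```text
time_s: 32.45
tool_pos: [0.4246, -0.1086, 0.1209]
tool_rot: [-179.9, 0.0, 150.0]
force: [-0.0, 0.6, -0.5]
grip_width: 0.0869
```

Request:
carry_out(increments="0.4 0 0 0 0 0 0; 0.4 0 0 0 0 0 0; 0.4 0 0 0 0 0 0; 0.4 0 0 0 0 0 0; 0.4 0 0 0 0 0 0; 0.4 0 0 0 0 0 0; 0.4 0 0 -0.01 0 0 0; 0.4 0 0 -0.02 0 0 0; 0.4 0 0 -0.03 0 0 0; 0.4 0 0 -0.04 0 0 0; 0.4 0 0 -0.03 0 0 0; 0.4 0 0 -0.015 0 0 0; 0.4 0 0 0 0 0 0; 0.4 0 0 0 0 0 0", force=15)

```text
time_s: 34.2
tool_pos: [0.4238, -0.1075, 0.2719]
tool_rot: [-179.9, -0.0, 150.1]
force: [0.8, 0.2, -0.7]
grip_width: 0.0431
```

```bash
python3 plan.py 0.6206 0.0626 0.28 150 40;  python3 pic.py y3 side,280,40,200 top,330,210,200
```

```text
t 34.2 pos [ 0.4238 -0.1075  0.2719] rot [-1.7992e+02 -4.0000e-02  1.5012e+02] F [ 0.8  0.2 -0.7] w 0.0431
world d [0.1968 0.1701 0.0081] tool d [-0.0859  0.2456 -0.0085] turn [-0.08 -0.04  0.12]
1 [-0.0123  0.0351 -0.0012] [-0.01 -0.01  0.02]
2 [-0.0123  0.0351 -0.0012] [-0.01 -0.01  0.02]
3 [-0.0123  0.0351 -0.0012] [-0.01 -0.01  0.02]
4 [-0.0122  0.0351 -0.0012] [-0.01 -0.01  0.02]
5 [-0.0122  0.0351 -0.0012] [-0.01 -0.01  0.02]
6 [-0.0122  0.0351 -0.0012] [-0.01 -0.01  0.02]
7 [-0.0122  0.0351 -0.0012] [-0.01 -0.01  0.02]
```

View pics/y3.png

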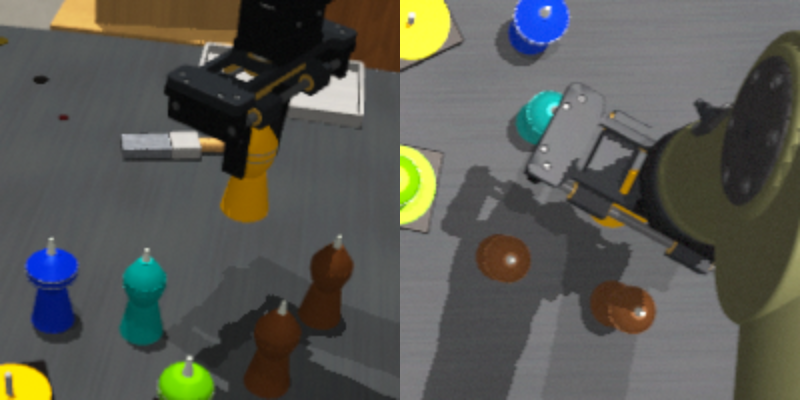

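Gold is held upright (width 43 mm) and the neighbours are undisturbed. Carrying it to its base.

Request:
carry_out(increments="0.4 -0.006 0.017 -0.002 0 0 0; 0.4 -0.012 0.035 -0.002 0 0 0; 0.4 -0.012 0.035 -0.002 0 0 0; 0.4 -0.012 0.035 -0.002 0 0 0; 0.4 -0.012 0.035 -0.002 0 0 0; 0.4 -0.012 0.035 -0.002 0 0 0; 0.4 -0.01 0.025 -0.001 0 0 0; 0.4 -0.006 0.015 0 0 0 0; 0.4 -0.002 0.006 0 0 0 0; 0.4 0 0 0 0 0 0; 0.4 0 0 0 0 0 0")

```text
time_s: 35.67
tool_pos: [0.6165, 0.0591, 0.2703]
tool_rot: [-179.6, -1.3, 149.8]
force: [-0.0, -0.0, -0.9]
grip_width: 0.0433
```

```bash
python3 plan.py 0.6206 0.0626 0.2 150 140
```

```text
t 35.675 pos [0.6165 0.0591 0.2703] rot [-179.6    -1.29  149.84] F [-0.  -0.  -0.9] w 0.0433
world d [ 0.0041  0.0035 -0.0703] tool d [-0.0034  0.0056  0.0702] turn [-0.39 -1.29 -0.15]
1 [-0.0034  0.0056  0.0702] [-0.39 -1.29 -0.15]
```

Request:
carry_out(increments="0.4 -0.0035 0.0055 0 -0.4 -1.3 -0.1; 0.4 0 0 0 0 0 0; 0.4 0 0 0 0 0 0; 0.4 0 0 0.02 0 0 0; 0.4 0 0 0.03 0 0 0; 0.4 0 0 0.02 0 0 0; 0.4 0 0 0 0 0 0; 0.4 0 0 0 0 0 0")

```text
time_s: 36.67
tool_pos: [0.6217, 0.0601, 0.196]
tool_rot: [-179.9, 0.1, 149.8]
force: [-0.4, 0.1, -0.4]
grip_width: 0.0432
```

```bash
python3 plan.py 0.6206 0.0626 0.134 150 140
```

```text
t 36.675 pos [0.6217 0.0601 0.196 ] rot [-1.7992e+02  1.3000e-01  1.4982e+02] F [-0.4  0.1 -0.4] w 0.0432
world d [-0.0011  0.0025 -0.062 ] tool d [0.0024 0.0016 0.062 ] turn [-0.08  0.13 -0.18]
1 [0.0024 0.0016 0.062 ] [-0.08  0.13 -0.18]
```

Request:
carry_out(increments="0.4 0.0025 0.0015 0 -0.1 0.1 -0.2; 0.4 0 0 0 0 0 0; 0.4 0 0 0.012 0 0 0; 0.4 0 0 0 0 0 0; 0.4 0 0 0 0 0 0")

```text
time_s: 37.3
tool_pos: [0.6214, 0.0632, 0.1854]
tool_rot: [179.9, 0.2, 150.0]
force: [-0.6, -0.5, -0.9]
grip_width: 0.0432
```

```bash
python3 plan.py 0.6206 0.0626 0.134 150 140;  python3 pic.py y4 side,190,120,200
```

```text
t 37.3 pos [0.6214 0.0632 0.1854] rot [179.87   0.21 150.03] F [-0.6 -0.5 -0.9] w 0.0432
world d [-0.0008 -0.0006 -0.0514] tool d [ 0.0006 -0.001   0.0514] turn [0.13 0.21 0.03]
1 [ 0.0006 -0.001   0.0514] [0.13 0.21 0.03]
```

View pics/y4.png

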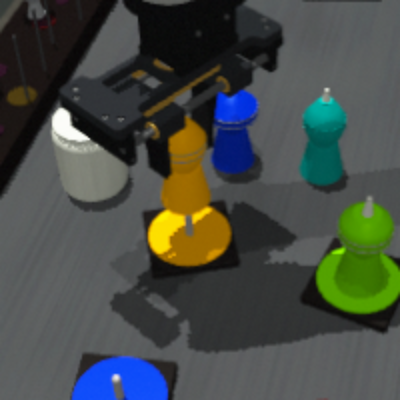

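The foot is just above the pin (pin at (190,222)). Lowering.

Request:
carry_out(increments="0.4 0.0005 -0.001 0.015 0.1 0.2 0; 0.4 0 0 0.018 0 0 0; 0.4 0 0 0.01 0 0 0; 0.4 0 0 0 0 0 0; 0.4 0 0 0 0 0 0")

```text
time_s: 37.98
tool_pos: [0.6198, 0.0623, 0.138]
tool_rot: [-180.0, -0.1, 150.0]
force: [0.2, 0.8, -0.1]
grip_width: 0.0431
```

```bash
python3 plan.py 0.6206 0.0626 0.134 150 140;  python3 pic.py y5 side,190,120,200
```

```text
t 37.975 pos [0.6198 0.0623 0.138 ] rot [-1.7996e+02 -1.2000e-01  1.5002e+02] F [ 0.2  0.8 -0.1] w 0.0431
world d [ 0.0008  0.0003 -0.004 ] tool d [-0.0005  0.0007  0.004 ] turn [-0.04 -0.12  0.02]
1 [-0.0005  0.0007  0.004 ] [-0.04 -0.12  0.02]
```

View pics/y5.png

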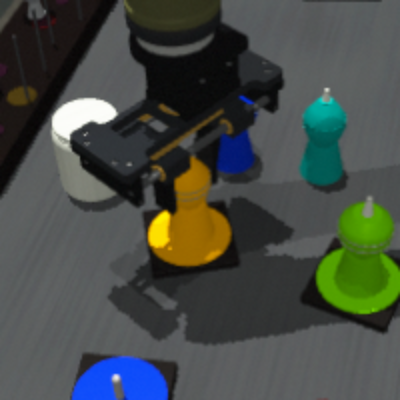

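Request:
carry_out(increments="0.4 0 0 0.002 0 0 0; 0.4 0 0 0.001 0 0 0; 0.4 0 0 0 0 0 0; 0.4 0 0 0 0 0 0")

```text
time_s: 38.52
tool_pos: [0.6205, 0.0623, 0.1361]
tool_rot: [180.0, -0.0, 150.0]
force: [-0.1, 0.0, -1.3]
grip_width: 0.0432
```

Request:
carry_out(increments="0.4 0 0 0.0015 0 0 0; 0.4 0 0 0 0 0 0; 0.4 0 0 0 0 0 0")

```text
time_s: 38.9
tool_pos: [0.6205, 0.0623, 0.1346]
tool_rot: [180.0, 0.0, 150.0]
force: [-0.1, 1.0, -1.8]
grip_width: 0.043
```

Request:
carry_out(increments="0.4 0 0 0.001 0 0 0; 0.4 0 0 0 0 0 0; 0.4 0 0 0 0 0 0")

```text
time_s: 39.28
tool_pos: [0.6206, 0.0624, 0.1336]
tool_rot: [180.0, 0.0, 150.0]
force: [-0.2, -0.0, -1.3]
grip_width: 0.0433
```

Request:
carry_out(increments="0.4 0 0 0.001 0 0 0; 0.4 0 0 0 0 0 0; 0.4 0 0 0 0 0 0")

```text
time_s: 39.65
tool_pos: [0.6209, 0.0624, 0.1336]
tool_rot: [180.0, 0.1, 150.0]
force: [-0.1, -0.3, -0.0]
grip_width: 0.0432
```

Request:
carry_out(increments="0.4 0 0 0.001 0 0 0; 0.4 0 0 0 0 0 0; 0.4 0 0 0 0 0 0")

```text
time_s: 40.02
tool_pos: [0.6213, 0.0623, 0.1336]
tool_rot: [180.0, 0.1, 150.0]
force: [-1.7, -0.0, 0.6]
grip_width: 0.0428
```

Contact at 0.1336 (the tool stopped descending). Releasing.

Request:
carry_out(increments="0.6 0 0 0 0 0 0; 0.8 0 0 0 0 0 0; 1 0 0 0 0 0 0; 1 0 0 0 0 0 0; 1 0 0 0 0 0 0; 1 0 0 -0.01 0 0 0; 1 0 0 -0.02 0 0 0; 1 0 0 -0.03 0 0 0; 1 0 0 -0.04 0 0 0; 1 0 0 -0.03 0 0 0; 1 0 0 0 0 0 0; 1 0 0 0 0 0 0")

```text
time_s: 41.52
tool_pos: [0.6214, 0.0635, 0.2743]
tool_rot: [179.8, 0.4, 150.1]
force: [0.1, -0.1, -0.5]
grip_width: 0.0869
```

```bash
python3 plan.py 0.609 -0.0671 0.25 150 40; python3 pic.py y6 side,190,120,200
```

```text
t 41.525 pos [0.6214 0.0635 0.2743] rot [179.79   0.37 150.07] F [ 0.1 -0.1 -0.5] w 0.0869
world d [-0.0124 -0.1306 -0.0243] tool d [-0.0542 -0.1194  0.0243] turn [0.21 0.37 0.07]
1 [-0.0136 -0.0299  0.0061] [0.05 0.09 0.02]
2 [-0.0136 -0.0299  0.0061] [0.05 0.09 0.02]
3 [-0.0136 -0.0298  0.0061] [0.05 0.09 0.02]
4 [-0.0136 -0.0298  0.0061] [0.05 0.09 0.02]
```

View pics/y6.png

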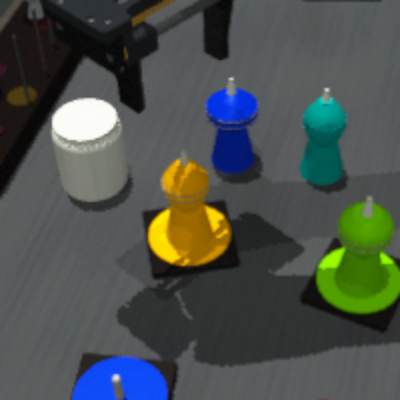

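Gold is seated upright. Next is blue.

Request:
carry_out(increments="1 -0.007 -0.015 0.002 0 0 0; 1 -0.013 -0.03 0.004 0.1 0.1 0; 1 -0.013 -0.03 0.004 0.1 0.1 0; 1 -0.011 -0.025 0.003 0 0 0; 1 -0.006 -0.012 0.002 0 0 0; 1 -0.002 -0.004 0 0 0 0; 1 0 0 0 0 0 0; 1 0 0 0 0 0 0")

```text
time_s: 42.58
tool_pos: [0.605, -0.0704, 0.2523]
tool_rot: [-179.8, -0.4, 150.1]
force: [0.5, 0.3, 1.0]
grip_width: 0.0872
```

```bash
python3 plan.py 0.609 -0.0671 0.20 150 140
```

```text
t 42.575 pos [ 0.605  -0.0704  0.2523] rot [-179.78   -0.4   150.09] F [0.5 0.3 1. ] w 0.0872
world d [ 0.004   0.0033 -0.0523] tool d [-0.0021  0.0051  0.0522] turn [-0.22 -0.4   0.09]
1 [-0.0021  0.0051  0.0522] [-0.22 -0.4   0.09]
```

Request:
carry_out(increments="1 -0.002 0.005 0 -0.2 -0.4 0.1; 1 0 0 0 0 0 0; 1 0 0 0.02 0 0 0; 1 0 0 0.03 0 0 0; 1 0 0 0.01 0 0 0; 1 0 0 0 0 0 0; 1 0 0 0 0 0 0")

```text
time_s: 43.45
tool_pos: [0.6097, -0.0637, 0.1889]
tool_rot: [180.0, 0.0, 150.3]
force: [0.8, -0.0, 0.7]
grip_width: 0.087
```

```bash
python3 plan.py 0.609 -0.0671 0.15 150 140
```

```text
t 43.45 pos [ 0.6097 -0.0637  0.1889] rot [1.7996e+02 1.0000e-02 1.5025e+02] F [ 0.8 -0.   0.7] w 0.087
world d [-0.0007 -0.0034 -0.0389] tool d [-0.0011 -0.0034  0.0389] turn [0.04 0.01 0.25]
1 [-0.0011 -0.0034  0.0389] [0.04 0.01 0.25]
```

Request:
carry_out(increments="1 -0.001 -0.0035 0 0 0 0.2; 1 0 0 0 0 0 0; 1 0 0 0.02 0 0 0; 1 0 0 0.018 0 0 0; 1 0 0 0 0 0 0; 1 0 0 0 0 0 0")

```text
time_s: 44.2
tool_pos: [0.6093, -0.0677, 0.1491]
tool_rot: [179.9, 0.1, 150.0]
force: [-0.2, 0.7, -0.0]
grip_width: 0.0871
```

```bash
python3 plan.py 0.609 -0.0671 0.121 150 140; python3 pic.py b1 side,210,60,200 top,320,140,200
```

```text
t 44.2 pos [ 0.6093 -0.0677  0.1491] rot [1.7994e+02 9.0000e-02 1.5001e+02] F [-0.2  0.7 -0. ] w 0.0871
world d [-0.0003  0.0006 -0.0281] tool d [0.0006 0.0003 0.0281] turn [0.06 0.09 0.01]
1 [0.0006 0.0003 0.0281] [0.06 0.09 0.01]
```

View pics/b1.png

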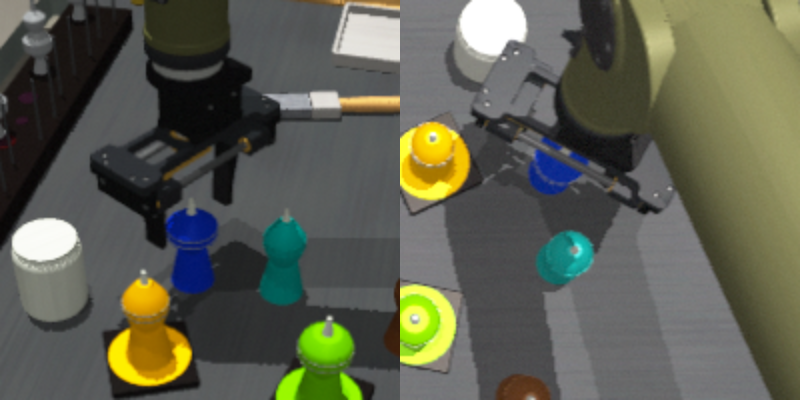

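Blue sits midway between the fingers, and gold and turquoise are clear. Going down to grip.

Request:
carry_out(increments="1 0.0005 0.0005 0.012 0 0.1 0; 1 0 0 0.01 0 0 0; 1 0 0 0.005 0 0 0; 1 0 0 0 0 0 0; 1 0 0 0 0 0 0; 0.4 0 0 0 0 0 0; 0.4 0 0 0 0 0 0; 0.4 0 0 0 0 0 0; 0.4 0 0 0 0 0 0; 0.4 0 0 0 0 0 0; 0.4 0 0 0 0 0 0", force=15)

```text
time_s: 45.68
tool_pos: [0.61, -0.0671, 0.1218]
tool_rot: [179.9, 0.1, 150.0]
force: [0.4, 0.2, -0.3]
grip_width: 0.0531
```

Request:
carry_out(increments="0.4 0 0 -0.01 0 0 0; 0.4 0 0 -0.02 0 0 0; 0.4 0 0 -0.03 0 0 0; 0.4 0 0 -0.04 0 0 0; 0.4 0 0 -0.035 0 0 0; 0.4 0 0 -0.02 0 0 0; 0.4 0 0 0 0 0 0; 0.4 0 0 0 0 0 0")

```text
time_s: 46.68
tool_pos: [0.6098, -0.0659, 0.2896]
tool_rot: [179.8, 0.4, 150.1]
force: [-0.3, -0.8, -0.3]
grip_width: 0.0533
```

```bash
python3 plan.py 0.6279 0.2592 0.288 150 40 | head -4; python3 pic.py b2 side,210,20,200 top,320,140,200
```

```text
t 46.675 pos [ 0.6098 -0.0659  0.2896] rot [179.81   0.45 150.1 ] F [-0.3 -0.8 -0.3] w 0.0533
world d [ 0.0181  0.3251 -0.0016] tool d [0.1463 0.2908 0.0015] turn [0.19 0.45 0.1 ]
1 [0.0163 0.0323 0.0002] [0.02 0.05 0.01]
2 [0.0163 0.0323 0.0002] [0.02 0.05 0.01]
```

View pics/b2.png

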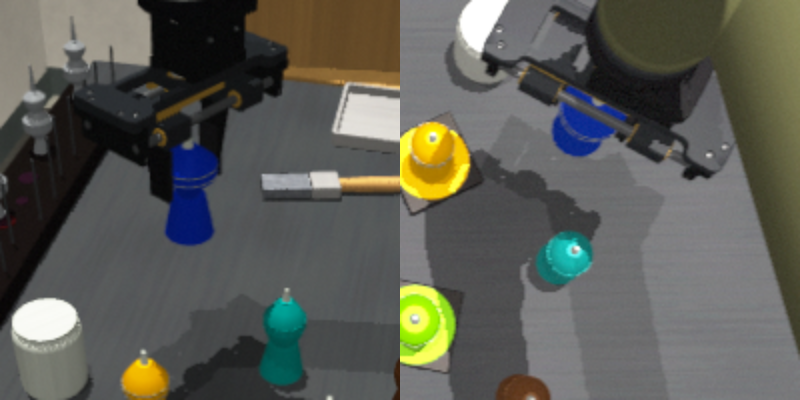

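Blue is held upright with its foot at about 0.17 m, well above gold. Carrying it to its base.

Request:
carry_out(increments="0.4 0.007 0.015 0 0 0 0; 0.4 0.014 0.028 0 0 0.1 0; 0.4 0.016 0.032 0 0 0.1 0; 0.4 0.016 0.032 0 0 0.1 0; 0.4 0.016 0.032 0 0 0 0; 0.4 0.016 0.032 0 0 0 0; 0.4 0.016 0.032 0 0 0 0; 0.4 0.016 0.032 0 0 0 0; 0.4 0.013 0.025 0 0 0 0; 0.4 0.008 0.016 0 0 0 0; 0.4 0.003 0.006 0 0 0 0; 0.4 0 0 0 0 0 0; 0.4 0 0 0 0 0 0")

```text
time_s: 48.4
tool_pos: [0.6198, 0.2719, 0.2794]
tool_rot: [-179.9, -1.1, 150.7]
force: [0.5, 1.3, -1.4]
grip_width: 0.053
```

```bash
python3 plan.py 0.6279 0.2592 0.2 150 140
```

```text
t 48.4 pos [0.6198 0.2719 0.2794] rot [-179.93   -1.05  150.69] F [ 0.5  1.3 -1.4] w 0.053
world d [ 0.0081 -0.0127 -0.0794] tool d [-0.0147 -0.007   0.0791] turn [-0.07 -1.05  0.69]
1 [-0.0147 -0.007   0.0791] [-0.07 -1.05  0.69]
```

Request:
carry_out(increments="0.4 -0.0145 -0.007 0 -0.1 -1 0.7; 0.4 0 0 0 0 0 0; 0.4 0 0 0 0 0 0; 0.4 0 0 0.02 0 0 0; 0.4 0 0 0.03 0 0 0; 0.4 0 0 0.025 0 0 0; 0.4 0 0 0 0 0 0; 0.4 0 0 0 0 0 0")

```text
time_s: 49.4
tool_pos: [0.6299, 0.2541, 0.1985]
tool_rot: [-179.9, -0.0, 149.7]
force: [0.0, -0.0, -0.2]
grip_width: 0.0533
```

```bash
python3 plan.py 0.6279 0.2592 0.134 150 140
```

```text
t 49.4 pos [0.6299 0.2541 0.1985] rot [-179.89   -0.    149.69] F [ 0.  -0.  -0.2] w 0.0533
world d [-0.002   0.0051 -0.0645] tool d [0.0043 0.0036 0.0645] turn [-0.11 -0.   -0.31]
1 [0.0043 0.0036 0.0645] [-0.11 -0.   -0.31]
```

Request:
carry_out(increments="0.4 0.0045 0.0035 0 -0.1 0 -0.3; 0.4 0 0 0 0 0 0; 0.4 0 0 0.014 0 0 0; 0.4 0 0 0 0 0 0; 0.4 0 0 0 0 0 0")

```text
time_s: 50.02
tool_pos: [0.6284, 0.2607, 0.186]
tool_rot: [179.8, 0.1, 150.0]
force: [0.6, -0.2, -0.4]
grip_width: 0.0534
```

```bash
python3 plan.py 0.6279 0.2592 0.134 150 140;  python3 pic.py b3 side,150,200,200
```

```text
t 50.025 pos [0.6284 0.2607 0.186 ] rot [1.7983e+02 1.3000e-01 1.5003e+02] F [ 0.6 -0.2 -0.4] w 0.0534
world d [-0.0005 -0.0015 -0.052 ] tool d [-0.0002 -0.0017  0.052 ] turn [0.17 0.13 0.03]
1 [-0.0002 -0.0017  0.052 ] [0.17 0.13 0.03]
```

View pics/b3.png

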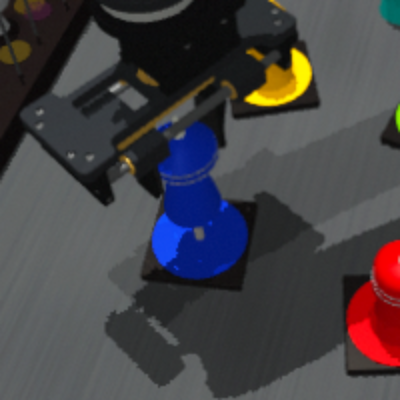

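The foot is just above the pin (pin at (199,233)). Lowering.

Request:
carry_out(increments="0.4 0 -0.0015 0.015 0.1 0.1 0; 0.4 0 0 0.018 0 0 0; 0.4 0 0 0.01 0 0 0; 0.4 0 0 0 0 0 0; 0.4 0 0 0 0 0 0")

```text
time_s: 50.7
tool_pos: [0.6271, 0.2586, 0.1385]
tool_rot: [-180.0, -0.1, 150.0]
force: [0.1, -0.3, -0.5]
grip_width: 0.0536
```

```bash
python3 plan.py 0.6279 0.2592 0.134 150 140;  python3 pic.py b4 side,150,200,200
```

```text
t 50.7 pos [0.6271 0.2586 0.1385] rot [-1.7996e+02 -6.0000e-02  1.5001e+02] F [ 0.1 -0.3 -0.5] w 0.0536
world d [ 0.0008  0.0006 -0.0045] tool d [-0.0004  0.0009  0.0045] turn [-0.04 -0.06  0.01]
1 [-0.0004  0.0009  0.0045] [-0.04 -0.06  0.01]
```

View pics/b4.png

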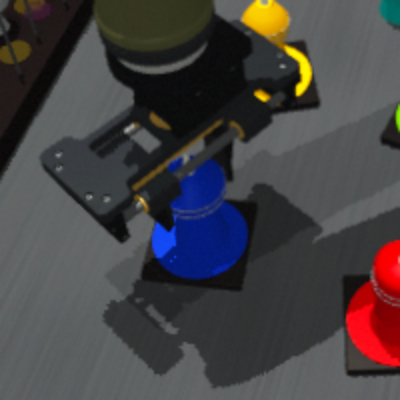

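Request:
carry_out(increments="0.4 0 0 0.002 0 0 0; 0.4 0 0 0.001 0 0 0; 0.4 0 0 0 0 0 0; 0.4 0 0 0 0 0 0")

```text
time_s: 51.25
tool_pos: [0.6277, 0.259, 0.1368]
tool_rot: [179.9, 0.0, 150.0]
force: [0.5, -0.3, -0.6]
grip_width: 0.0531
```

Request:
carry_out(increments="0.4 0 0 0.0015 0 0 0; 0.4 0 0 0 0 0 0; 0.4 0 0 0 0 0 0")

```text
time_s: 51.62
tool_pos: [0.6278, 0.259, 0.1353]
tool_rot: [179.9, 0.0, 150.0]
force: [0.0, -0.3, -0.3]
grip_width: 0.0536
```

Request:
carry_out(increments="0.4 0 0 0.001 0 0 0; 0.4 0 0 0 0 0 0; 0.4 0 0 0 0 0 0")

```text
time_s: 52.0
tool_pos: [0.6278, 0.259, 0.1342]
tool_rot: [179.9, 0.0, 150.0]
force: [0.0, -1.0, -0.1]
grip_width: 0.0531
```

Request:
carry_out(increments="0.4 0 0 0.001 0 0 0; 0.4 0 0 0 0 0 0; 0.4 0 0 0 0 0 0")

```text
time_s: 52.38
tool_pos: [0.628, 0.2591, 0.1338]
tool_rot: [179.9, 0.1, 150.0]
force: [-0.1, -0.9, 0.0]
grip_width: 0.0535
```

Request:
carry_out(increments="0.4 0 0 0.001 0 0 0; 0.4 0 0 0 0 0 0; 0.4 0 0 0 0 0 0")

```text
time_s: 52.75
tool_pos: [0.6282, 0.2591, 0.1338]
tool_rot: [179.9, 0.1, 150.0]
force: [-0.9, -0.9, 0.6]
grip_width: 0.0535
```

Request:
carry_out(increments="0.65 0 0 0 0 0 0; 0.8 0 0 0 0 0 0; 1 0 0 0 0 0 0; 1 0 0 0 0 0 0; 1 0 0 0 0 0 0; 1 0 0 -0.01 0 0 0; 1 0 0 -0.02 0 0 0; 1 0 0 -0.03 0 0 0; 1 0 0 -0.04 0 0 0; 1 0 0 -0.03 0 0 0; 1 0 0 0 0 0 0; 1 0 0 0 0 0 0")

```text
time_s: 54.25
tool_pos: [0.628, 0.2602, 0.2748]
tool_rot: [179.6, 0.3, 150.0]
force: [0.7, -1.1, -0.6]
grip_width: 0.087
```

```bash
python3 - <<'E'
from cell import *
import cv2
cv2.imwrite("pics/f1.png",read_camera("side")["img"]); cv2.imwrite("pics/f2.png",read_camera("top")["img"])
E
python3 plan.py 0.62 -0.05 0.30 150 40
```

```text
t 54.35 pos [0.6279 0.2602 0.2743] rot [179.64   0.25 150.05] F [ 0.1 -0.6  1.1] w 0.0867
world d [-0.0079 -0.3102  0.0257] tool d [-0.1481 -0.2726 -0.0267] turn [0.36 0.25 0.05]
1 [-0.0185 -0.0341 -0.0033] [0.05 0.03 0.01]
2 [-0.0185 -0.0341 -0.0033] [0.05 0.03 0.01]
3 [-0.0185 -0.0341 -0.0033] [0.05 0.03 0.01]
4 [-0.0185 -0.0341 -0.0033] [0.05 0.03 0.01]
5 [-0.0185 -0.0341 -0.0033] [0.05 0.03 0.01]
6 [-0.0185 -0.0341 -0.0033] [0.05 0.03 0.01]
7 [-0.0185 -0.0341 -0.0032] [0.05 0.03 0.01]
8 [-0.0185 -0.0341 -0.0032] [0.05 0.03 0.01]
```

View pics/f1.png

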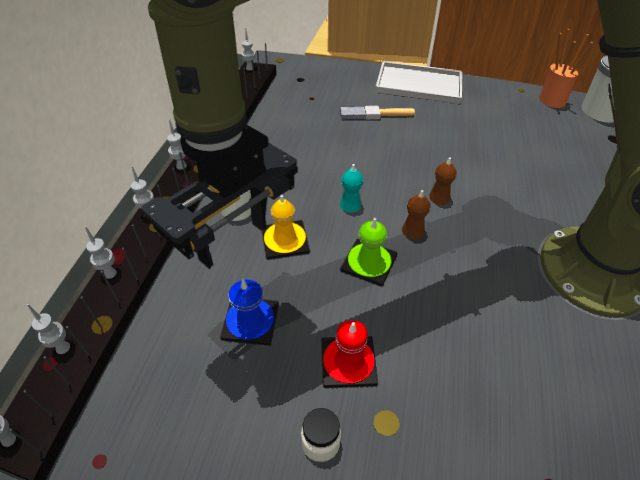

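All four stand on their own discs, and the tin, jar and look-alikes look unmoved. Moving the arm clear, high up, so I can measure in both views before handing in.

Request:
carry_out(increments="1 -0.01 -0.017 -0.01 0.2 0.1 0; 1 -0.018 -0.034 -0.005 0 0 0; 1 -0.018 -0.034 -0.003 0 0 0; 1 -0.018 -0.034 -0.003 0 0 0; 1 -0.018 -0.034 -0.003 0 0 0; 1 -0.018 -0.034 -0.003 0 0 0; 1 -0.018 -0.034 -0.003 0 0 0; 1 -0.018 -0.034 -0.003 0 0 0; 1 -0.018 -0.034 -0.003 0 0 0; 1 -0.018 -0.034 -0.003 0 0 0; 1 -0.018 -0.034 -0.003 0 0 0; 1 -0.018 -0.034 -0.003 0 0 0; 1 -0.01 -0.02 0 0 0 0; 1 0 0 0 0 0 0; 1 0 0 0 0 0 0")

```text
time_s: 56.22
tool_pos: [0.6012, -0.2394, 0.3181]
tool_rot: [-179.3, -0.5, 149.2]
force: [0.0, 0.5, 0.2]
grip_width: 0.0872
```

```bash
cat > fin.py <<'E'
from cell import *
from meas import *
ps=[read_camera("side"),read_camera("top")]
cv2.imwrite("pics/f3.png",np.hstack([cv2.resize(p["img"],(400,300)) for p in ps]))
B={"green":(.4474,.082),"red":(.4482,.2976),"gold":(.6206,.0626),"blue":(.6279,.2592)}
for c,b in B.items():   # triangulate spike-tip from the network masks' projections: fit finial + disc silhouette
    for n,p in zip(("side","top"),ps):
        r=masks_of("finial_"+c,p)
        q=proj(p,[[*b,.012],[*b,.122]]).round(0)
        print(c,n,"expected foot/tip",q.tolist(),[(round(float(d["confidence"]),2),[int(v) for v in d["bbox"]]) for d in r if d["bbox"][0]-8<q[:,0].mean()<d["bbox"][2]+8])
for t,rr,h in (("tin",.036,.085),("jar",.028,.075)):
    ms=[masks_of(t,p)[0]["pixels"] for p in ps]
    v,u=np.nonzero(ms[1]); x0=onz(ps[1],[u.mean(),v.mean()],.04);x0[2]=0
    print(t,*fit(ps,ms,np.r_[ring(rr,0),ring(rr,h)],x0,False))
print(get_obs()["tool_pos"],get_obs()["time_s"])
E
python3 fin.py
```

```text
green side expected foot/tip [[369.0, 259.0], [375.0, 218.0]] [(0.78, [358, 220, 385, 270]), (0.58, [333, 317, 367, 372])]
green top expected foot/tip [[327.0, 302.0], [327.0, 298.0]] [(0.69, [312, 285, 341, 311])]
red side expected foot/tip [[349.0, 359.0], [353.0, 323.0]] [(0.72, [329, 316, 368, 376])]
red top expected foot/tip [[223.0, 303.0], [210.0, 300.0]] [(0.76, [200, 290, 236, 316])]
gold side expected foot/tip [[285.0, 237.0], [282.0, 196.0]] [(0.82, [274, 200, 293, 245])]
gold top expected foot/tip [[335.0, 220.0], [336.0, 207.0]] [(0.96, [323, 198, 349, 232])]
blue side expected foot/tip [[250.0, 318.0], [242.0, 279.0]] [(0.88, [227, 278, 263, 330])]
blue top expected foot/tip [[243.0, 219.0], [233.0, 205.0]] [(0.74, [220, 194, 254, 229])]
tin [ 0.74562646 -0.00089338 -0.00122191] 1.0259819314695873 [np.float64(0.9699465259340061), np.float64(1.079111479057045)]
jar [ 0.46390624  0.43518367 -0.00605217] 1.4448599603813546 [np.float64(1.7809956050173767), np.float64(1.0016462774528774)]
[ 0.60116168 -0.24111519  0.31816285] 56.925
```

View pics/f3.png

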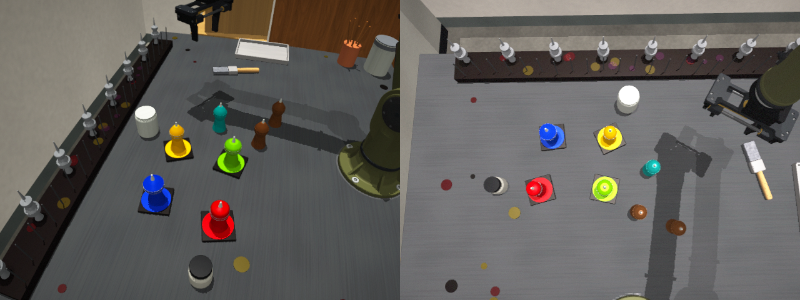

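All four finials lie where their seated foot and tip should project in both views. The tin and jar are within about 1 mm of where they started, and the arm is clear. Handing in.

```bash
python3 -c "
from cell import *
print(sign_off())"
```

```text
the job is handed in; nothing more can be done
None
```

All four finials (placed in the order green, red, gold, blue) are seated upright over the pins of the bases in their own colours. I signed off at about 57 s of the 112 s allowed, and `sign_off()` gives no verdict.

- **Lowering:** I brought each finial down in 1–2 mm steps until it stopped. It stopped with the tool at 0.1336–0.1338 m, about 12 mm above the 0.121–0.122 m grip height, which matches the disc top. The wrist force showed no more than about 2 N at each of these stops.
- **Last look, both cameras, arm clear:**
  - All four finials match the expected seated foot and tip positions to within a few pixels.
  - The tin and the jar measured within about 1.6 mm of where they started. The jar's fitted base height came out 6–8 mm too low both times, because its mask fits poorly.
  - The turquoise and brown look-alikes still stand in place by eye; I did not re-measure them.
- **Disagreements:**
  - My first fit of the green disc's position failed because its hue in the top view fell outside my range. I widened the range and it then agreed with the other discs.
  - All four discs measured about 1–2 mm above the stated 12 mm, within the camera calibration error.
  - The networks gave a few wrong hits, for example the jar reported as a green base. I rejected these by looking at the pictures.

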